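# Clear the candle and remote, then line up the stone coasters

## Robot

A 6-joint arm with a two-finger parallel gripper is mounted at the origin on the work surface. World frame = base frame: x ahead of the robot, y to its left, z up, the work surface at z = 0. Lengths are in m, angles in rad, forces in N, time in s.
With the tool pointing down it reaches from about 0.35 to 0.85 m from the base axis. Payload 8.1 kg.
Tool frame: the origin (TCP) lies midway between the tips of the shut fingers; the grasp point (between the pads) lies 19 mm behind it; z points along the fingers, y is the direction in which the jaws open and shut (so a half turn about z gives the same grasp; the last joint's range is limited). The gripper opens to 93 mm and grips with 3 to 60 N. Pads are 15 mm wide; open, the fingers measure 128 mm over their backs; the gripper's body (75 mm by 188 mm) begins 65 mm behind the grasp point.
Start: joints at [-1.251, 0.13, 1.488, -0, 1.523, -0.085], TCP at [0.236, -0.552, 0.185] pointing down, gripper open.
Joint ranges: [-2.96, 2.96], [-0.89, 2.26], [0.02, 2.5], [-1.34, 4.48], [0, 2.73], [-2.66, 2.66]. Speed limits (rad/s): [2.39, 2.39, 2.79, 3.14, 3.14, 3.14].

## Interface

Orientations are given as a rotation vector (axis times angle).
In Python, from plant import robot gives the robot as it stands.
- The arm moves only by the tool arm_command, never from a script. Its argument "deltas" is a list that holds one entry, the list of rows, each a list of 6 numbers: the shift along the tool's x, y, z in m, then the turn, a rotation vector about the tool's x, y, z in rad. In form: [[[dx, dy, dz, rx, ry, rz], ...]]. A call has exactly 8 rows; each row is the pose to reach, as a shift and turn from the pose commanded when the call began, along the tool's axes at that moment; what a row does not reach only later rows make up. A row lasts 1/12 s, in which the tool goes at most 41.7 mm and 7.16 degrees, less where a joint would pass 70% of its speed; a pose out of reach is approached as far as the arm can. A call with a gripper value outside its range is refused whole. "fingers" is the closure, from -1 (fully open) to 1 (shut), set as the call begins (left out, the last holds). The fingers move at their own pace and stop on an object; "squeeze" is the grip in N (left out, the last holds). Time passes only in rows, so rows that repeat a pose let the fingers close, or fill a call up. It gives the time, the measured TCP pose, the force and the opening at its end, in the units of the state.
- robot.read_state(): the state, without advancing time (a new reading comes with each control period).
- robot.read_camera(name): name is "scene" or "top" or "wrist"; returns (picture, depth): 384x512x3 uint8, blue, green, red; 384x512 float32, m along the optical axis (not along the pixel's ray), 0 where there is no reading.
- robot.calibration(name): a dict with "K" (3x3 intrinsics, pixels), "R" (3x3) and "t" (3): a world point X has camera coordinates R X + t; the wrist camera has in their place "tool_from_camera" (4x4, takes a point from camera to tool coordinates, whose origin is the TCP and whose axes are the flange's). Camera axes: x right, y down, z forward; pixel columns grow to the right and rows downward; lengths in m; the calibration is good to about 2 mm. The wrist camera is an equidistant fisheye: a pixel r from the principal point sees the ray r / f radians off the axis. A picture is of the moment at which its call begins: read the wrist's pose just before it. calibration takes no time and is no camera call.
- robot.close_job(): hands the job in, once; it reports no verdict.
Trained networks look in the newest picture that a camera, given by its name, has taken for a name from the list of things; names that differ only in an ending like _2 or _b are one class to them, and where a whole thing is asked for, a point or a joint stands for the part that bears it (a point fixed in the world has none). Each returns a list of dicts, best first, with "p" (0 to 1); they miss things now and then, are a little off and sometimes report something else, mostly with a low value. They report only what shows in the picture. A call takes as long as a camera call.
- robot.silhouettes(camera, target): "mask" (384x512 bool, what is visible of it) and "box" ([left, top, width, height] in pixels, round what is visible of it).
The state is a dict: "t": time; "q": joint angles; "dq": joint speeds; "joint_torque": joint torques, N m; "tool_pos": TCP position; "orientation": TCP orientation; "force": force on the tool from outside, world axes, zero at the start; "wrist_torque": the same for the moment, N m; "opening": finger opening in m.
Only numpy, scipy, OpenCV 4.12 (cv2) and the standard library are available. Lean on these libraries where they do the work, as an engineer would, in place of code of your own. Each camera call takes 0.05 s, during which the arm holds its last target. There are 200 camera calls.

## Task

Clear the coffee table first: stand the candle upright on the round marble plate and lay the remote control flat on the books. Then slide the three square stone coasters, without lifting them off the table, into one straight, tight row along the front of the long wooden trough: every coaster flush against the trough, the first one up against the square wooden block, the others touching one after the other. Leave the round tin, the mug and the glass where they are.

Things in the scene. Friction and masses are not known exactly. Their poses are not given: they have to be found in the camera images.
- trough: Fixed long low wooden trough of pebbles, 640 mm long (own y), 75 mm deep, 36 mm high (pebbles to 50 mm). Origin: at table height on its front face, the long face towards the robot, in the middle of its length. Own x points into the trough, away from the robot; the front face is the plane x = 0, and the row goes on its negative x side.
- block: Fixed square wooden block, 70 x 70 mm, 40 mm high, before the trough near its left or right end (it varies). Origin: centre of its underside, 285 mm along the trough's y from its middle, 50 mm in front of it; axes parallel to the trough's. The row starts at its face that looks to the trough's middle, 35 mm from its origin.
- coaster0: One of three identical loose square grey stone coasters, 96 x 96 mm, 12 mm thick, 0.3 kg, flat on the table; too wide for most grippers. Origin: centre of its underside; x and y parallel to its sides, z up.
- coaster1: One of three identical loose square grey stone coasters, 96 x 96 mm, 12 mm thick, 0.3 kg, flat on the table; too wide for most grippers. Origin: centre of its underside; x and y parallel to its sides, z up.
- coaster2: One of three identical loose square grey stone coasters, 96 x 96 mm, 12 mm thick, 0.3 kg, flat on the table; too wide for most grippers. Origin: centre of its underside; x and y parallel to its sides, z up.
- candle: Candle in a white ceramic cylinder, 64 mm diameter, 95 mm high (a wick 8 mm more), about 0.4 kg, standing loose before the trough where the row goes. Origin: centre of its underside, z up.
- remote: Black remote control, 150 mm long (own x), 44 mm wide (own y), 20 mm thick, about 0.15 kg, lying face up on one of the coasters and overhanging it. Origin: centre of its underside, z up.
- plate: Fixed round marble plate, flat, 130 mm diameter, 8 mm high, to one side of the coasters. Origin: centre of its underside, on the table.
- book: Fixed stack of two hardback books, flat top 220 mm (own x) by 170 mm (own y), 40 mm high, on the other side of the coasters from the plate. Origin: centre of its underside, on the table.
- tin: Bystander: loose round steel tin, 70 mm diameter, 44 mm high, before the trough at the end away from the block. Origin: centre of its underside.
- mug: Bystander: loose blue mug, 80 mm diameter, 85 mm high, standing off to the left. Origin: centre of its underside.
- tumbler: Bystander: loose empty tumbler of greenish glass, 70 mm diameter, 100 mm high, standing off to the right. Origin: centre of its underside.

How it is judged:
On the way:
1. the candle stands upright on the plate and the remote lies on the books (horizontal distance between candle and plate below 0.031 m and z of candle in the frame of plate between 0.004 and 0.014 m and angle between candle's own z axis and vertical below 0.1 rad and x of remote in the frame of book between -0.1 and 0.1 m and y of remote in the frame of book between -0.075 and 0.075 m and z of remote in the frame of book between 0.034 and 0.048 m and angle between remote's own z axis and vertical below 0.15 rad), for 0.2 s.
At the end, for the whole second after the job is handed in: Candle upright on the plate (centres within 31 mm), remote flat with its centre on the books; coasters in a row: each within 8 mm of the trough, parallel to it within 0.07 rad, block gap and gaps between them up to 6 mm each; all at rest (((((y of coaster0 in the frame of block between 0.079 and 0.089 m and x of coaster0 in the frame of trough between -0.056 and -0.042 m and (angle between the x axis of coaster0 and the x axis of trough, either way round below 0.07 rad or angle between the x axis of coaster0 and the y axis of trough, either way round below 0.07 rad)) or (y of coaster1 in the frame of block between 0.079 and 0.089 m and x of coaster1 in the frame of trough between -0.056 and -0.042 m and (angle between the x axis of coaster1 and the x axis of trough, either way round below 0.07 rad or angle between the x axis of coaster1 and the y axis of trough, either way round below 0.07 rad)) or (y of coaster2 in the frame of block between 0.079 and 0.089 m and x of coaster2 in the frame of trough between -0.056 and -0.042 m and (angle between the x axis of coaster2 and the x axis of trough, either way round below 0.07 rad or angle between the x axis of coaster2 and the y axis of trough, either way round below 0.07 rad))) and ((y of coaster0 in the frame of block between 0.175 and 0.191 m and x of coaster0 in the frame of trough between -0.056 and -0.042 m and (angle between the x axis of coaster0 and the x axis of trough, either way round below 0.07 rad or angle between the x axis of coaster0 and the y axis of trough, either way round below 0.07 rad)) or (y of coaster1 in the frame of block between 0.175 and 0.191 m and x of coaster1 in the frame of trough between -0.056 and -0.042 m and (angle between the x axis of coaster1 and the x axis of trough, either way round below 0.07 rad or angle between the x axis of coaster1 and the y axis of trough, either way round below 0.07 rad)) or (y of coaster2 in the frame of block between 0.175 and 0.191 m and x of coaster2 in the frame of trough between -0.056 and -0.042 m and (angle between the x axis of coaster2 and the x axis of trough, either way round below 0.07 rad or angle between the x axis of coaster2 and the y axis of trough, either way round below 0.07 rad))) and ((y of coaster0 in the frame of block between 0.271 and 0.293 m and x of coaster0 in the frame of trough between -0.056 and -0.042 m and (angle between the x axis of coaster0 and the x axis of trough, either way round below 0.07 rad or angle between the x axis of coaster0 and the y axis of trough, either way round below 0.07 rad)) or (y of coaster1 in the frame of block between 0.271 and 0.293 m and x of coaster1 in the frame of trough between -0.056 and -0.042 m and (angle between the x axis of coaster1 and the x axis of trough, either way round below 0.07 rad or angle between the x axis of coaster1 and the y axis of trough, either way round below 0.07 rad)) or (y of coaster2 in the frame of block between 0.271 and 0.293 m and x of coaster2 in the frame of trough between -0.056 and -0.042 m and (angle between the x axis of coaster2 and the x axis of trough, either way round below 0.07 rad or angle between the x axis of coaster2 and the y axis of trough, either way round below 0.07 rad))) and horizontal distance between candle and plate below 0.031 m and z of candle in the frame of plate between 0.004 and 0.014 m and angle between candle's own z axis and vertical below 0.1 rad and x of remote in the frame of book between -0.1 and 0.1 m and y of remote in the frame of book between -0.075 and 0.075 m and z of remote in the frame of book between 0.034 and 0.048 m and angle between remote's own z axis and vertical below 0.15 rad and linear speed of each of coaster0, coaster1, coaster2, candle, remote below 0.02 m/s) or (((y of coaster0 in the frame of block between -0.089 and -0.079 m and x of coaster0 in the frame of trough between -0.056 and -0.042 m and (angle between the x axis of coaster0 and the x axis of trough, either way round below 0.07 rad or angle between the x axis of coaster0 and the y axis of trough, either way round below 0.07 rad)) or (y of coaster1 in the frame of block between -0.089 and -0.079 m and x of coaster1 in the frame of trough between -0.056 and -0.042 m and (angle between the x axis of coaster1 and the x axis of trough, either way round below 0.07 rad or angle between the x axis of coaster1 and the y axis of trough, either way round below 0.07 rad)) or (y of coaster2 in the frame of block between -0.089 and -0.079 m and x of coaster2 in the frame of trough between -0.056 and -0.042 m and (angle between the x axis of coaster2 and the x axis of trough, either way round below 0.07 rad or angle between the x axis of coaster2 and the y axis of trough, either way round below 0.07 rad))) and ((y of coaster0 in the frame of block between -0.191 and -0.175 m and x of coaster0 in the frame of trough between -0.056 and -0.042 m and (angle between the x axis of coaster0 and the x axis of trough, either way round below 0.07 rad or angle between the x axis of coaster0 and the y axis of trough, either way round below 0.07 rad)) or (y of coaster1 in the frame of block between -0.191 and -0.175 m and x of coaster1 in the frame of trough between -0.056 and -0.042 m and (angle between the x axis of coaster1 and the x axis of trough, either way round below 0.07 rad or angle between the x axis of coaster1 and the y axis of trough, either way round below 0.07 rad)) or (y of coaster2 in the frame of block between -0.191 and -0.175 m and x of coaster2 in the frame of trough between -0.056 and -0.042 m and (angle between the x axis of coaster2 and the x axis of trough, either way round below 0.07 rad or angle between the x axis of coaster2 and the y axis of trough, either way round below 0.07 rad))) and ((y of coaster0 in the frame of block between -0.293 and -0.271 m and x of coaster0 in the frame of trough between -0.056 and -0.042 m and (angle between the x axis of coaster0 and the x axis of trough, either way round below 0.07 rad or angle between the x axis of coaster0 and the y axis of trough, either way round below 0.07 rad)) or (y of coaster1 in the frame of block between -0.293 and -0.271 m and x of coaster1 in the frame of trough between -0.056 and -0.042 m and (angle between the x axis of coaster1 and the x axis of trough, either way round below 0.07 rad or angle between the x axis of coaster1 and the y axis of trough, either way round below 0.07 rad)) or (y of coaster2 in the frame of block between -0.293 and -0.271 m and x of coaster2 in the frame of trough between -0.056 and -0.042 m and (angle between the x axis of coaster2 and the x axis of trough, either way round below 0.07 rad or angle between the x axis of coaster2 and the y axis of trough, either way round below 0.07 rad))) and horizontal distance between candle and plate below 0.031 m and z of candle in the frame of plate between 0.004 and 0.014 m and angle between candle's own z axis and vertical below 0.1 rad and x of remote in the frame of book between -0.1 and 0.1 m and y of remote in the frame of book between -0.075 and 0.075 m and z of remote in the frame of book between 0.034 and 0.048 m and angle between remote's own z axis and vertical below 0.15 rad and linear speed of each of coaster0, coaster1, coaster2, candle, remote below 0.02 m/s))); the robot touches nothing.
It fails at once if a coaster is lifted off the table (height (world z) of any of coaster0, coaster1, coaster2 above 0.02 m).
It fails at once if the candle is tipped (angle between candle's own z axis and vertical above 0.6 rad).
It fails at once if a bystander is pushed away (distance of any of tin, mug, tumbler from where it was at the start of the episode above 0.02 m).
It also fails if it takes over 72 s, if anything falls off the work surface, if the arm or the gripper's body presses on something with over 40 N, if the wrist force passes 120 N, or if a joint passes its speed limit or range.

## Working session

There is one attempt and no reset: what is moved stays moved. The work goes in short steps, Python scripts to look and compute and a tool call to move; the robot and the scene stay as the last step left them, time stands still between calls to the robot, and variables do not carry over. Pictures are saved under pics/ and viewed, about 8 in all and at most 12, crops included, and the job is handed in when it is done.

Besides the shell and the picture viewer there is one more tool, called by a JSON object that holds its "name" and its "arguments", one argument or row to a line. arm_command: Moves the arm, as the interface text tells. Its arguments: {"type":"object","properties":{"deltas":{"type":"array","items":{"type":"array","items":{"type":"array","items":{"type":"number"}}}},"fingers":{"type":"number"},"squeeze":{"type":"number"}},"required":["deltas"]}

```bash
ls; mkdir -p pics; cat > h.py <<'E'
import numpy as np, cv2
from scipy.spatial.transform import Rotation as R
from plant import robot
def world(cam,depth):
    c=robot.calibration(cam);K=np.array(c["K"]);Rm=np.array(c["R"]);t=np.array(c["t"])
    v,u=np.mgrid[:depth.shape[0],:depth.shape[1]]
    P=np.stack([(u-K[0,2])/K[0,0]*depth,(v-K[1,2])/K[1,1]*depth,depth],-1)
    return (P-t)@Rm
E
python3 - <<'E'
from h import *
p,d=robot.read_camera("top"); cv2.imwrite("pics/top0.png",p); np.save("top0.npy",d)
W=world("top",d)
print(robot.read_state())
for n in ["trough","block","coaster0","candle","remote","plate","book","tin","mug","tumbler"]:
    for s in robot.silhouettes("top",n)[:4]:
        m=s["mask"]&(d>0); q=W[m]
        if len(q)<10: print(n,s["p"],s["box"]);continue
        z=q[:,2]; (cx,cy),wh,a=cv2.minAreaRect(q[:,:2].astype(np.float32))
        print(n,round(s["p"],2),s["box"],len(q),"z%",np.percentile(z,[5,50,95]).round(3),"rect",np.round([cx,cy,*wh,a],3))
E
```

```text
pics
{'t': 0.05, 'q': array([-1.25142025e+00,  1.31158113e-01,  1.48924683e+00,  3.64893942e-05,
        1.52297674e+00, -8.53981467e-02]), 'dq': array([-0.00137066, -0.0013151 , -0.00280497, -0.00043151, -0.001003  ,
       -0.00025424]), 'joint_torque': array([ 6.28178350e-04, -5.61775374e+01, -4.93494916e+01,  7.71052740e-02,
        2.99113523e-02, -5.98906900e-05]), 'tool_pos': array([ 0.23613062, -0.5509205 ,  0.18360713]), 'orientation': array([-3.07572715e+00, -6.31125431e-01,  2.71001654e-04]), 'force': array([-0.31619758, -1.37691116,  0.18254558]), 'wrist_torque': array([ 0.02574257, -0.00302064,  0.03867617]), 'opening': 0.09277814784742551}
trough 0.88 [147.9, 112.7, 195.7, 38.0] 4662 z% [0.017 0.037 0.048] rect [0.73  0.012 0.097 0.654 4.927]
block 0.75 [154.8, 153.8, 19.9, 22.1] 455 z% [0.03  0.039 0.044] rect [0.63  0.285 0.071 0.07  4.183]
block 0.6 [207.2, 146.3, 22.2, 21.3] 350 z% [0.022 0.094 0.099] rect [0.641 0.099 0.058 0.058 0.148]
coaster0 0.63 [188.0, 182.8, 32.1, 30.5] 840 z% [0.006 0.011 0.016] rect [ 0.516  0.153  0.097  0.099 89.161]
coaster0 0.58 [235.3
[... 522 characters left out ...]
 37.7] 4532 z% [0.023 0.037 0.048] rect [0.735 0.008 0.077 0.637 3.665]
plate 0.84 [115.4, 212.2, 39.8, 35.4] 1181 z% [0.002 0.007 0.011] rect [ 0.412  0.376  0.132  0.125 40.858]
book 0.8 [328.2, 185.1, 59.6, 71.1] 3799 z% [0.022 0.04  0.044] rect [ 0.438 -0.358  0.188  0.236 86.192]
book 0.61 [115.5, 211.1, 39.9, 40.4] 1177 z% [0.003 0.007 0.011] rect [ 0.41   0.374  0.126  0.128 41.872]
tin 0.63 [319.6, 141.6, 28.5, 20.7] 427 z% [0.    0.042 0.047] rect [ 0.671 -0.289  0.074  0.085 52.494]
tin 0.5 [154.3, 151.9, 20.9, 24.8] 529 z% [0.004 0.039 0.044] rect [0.634 0.289 0.081 0.081 2.554]
mug 0.86 [98.2, 142.5, 41.4, 28.7] 746 z% [0.001 0.036 0.085] rect [ 0.654  0.434  0.139  0.082 75.38 ]
```

```bash
python3 - <<'E'
from h import *
p=cv2.imread("pics/top0.png"); c=p[95:275,85:400]; cv2.imwrite("pics/c0.png",cv2.resize(c,None,fx=2.5,fy=2.5,interpolation=cv2.INTER_CUBIC))
s,d=robot.read_camera("scene"); cv2.imwrite("pics/s0.png",s)
E
```

```text
(no output)
```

View pics/c0.png

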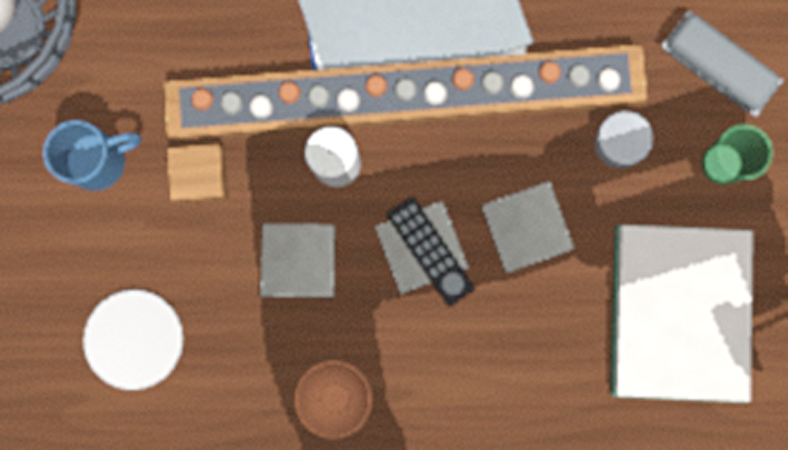

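View pics/s0.png

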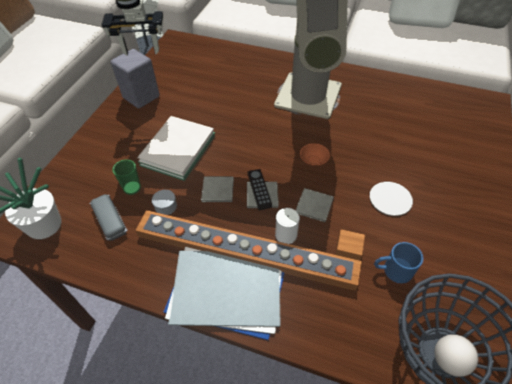

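The top crop shows the trough tilted about 4.5° and the block at its left end, crop pixel (195,172). The candle is at (332,155). The coasters are at (298,260), (420,247) and (528,227), with the remote on the middle one. The plate is on the left and the books on the right. Next I refine the poses.

```bash
cat >> h.py <<'E'
def fitrect(pts,L,Wd,yaw0):
    # pts: Nx2 top-surface points; robust rectangle
    (cx,cy),(w,h),a=cv2.minAreaRect(pts.astype(np.float32)); 
    a=np.radians(a); k=np.round((yaw0-a)/(np.pi/2)); a+=k*np.pi/2
    best=None
    for da in np.linspace(-.06,.06,49):
        t=a+da; c,s=np.cos(t),np.sin(t); q=pts@np.array([[c,-s],[s,c]])
        lo=np.percentile(q,1,axis=0);hi=np.percentile(q,99,axis=0)
        A=np.prod(hi-lo)
        if best is None or A<best[0]: m=(lo+hi)/2; best=(A,t,np.array([[c,-s],[s,c]])@m,hi-lo)
    return best[1:]
E
python3 - <<'E'
from h import *
d=np.load("top0.npy");W=world("top",d);p=cv2.imread("pics/top0.png")
x,y,z=W[...,0],W[...,1],W[...,2]
# trough
m=(z>.028)&(z<.06)&(x>.64)&(x<.82)&(np.abs(y-.01)<.36)
# front edge per y bin, excluding candle/block by requiring x>.655+
ys=[];xs=[]
for yb in np.arange(-.29,.33,.01):
    if .05<yb<.15 : continue
    q=W[m&(np.abs(y-yb)<.005)]
    q=q[(q[:,0]>.66)&((yb>-.2)|(q[:,0]>.69))] if len(q) else q
    if len(q)>5: ys.append(yb); xs.append(np.percentile(q[:,0],3))
ys,xs=np.array(ys),np.array(xs)
for _ in range(4):
    f=np.polyfit(ys,xs,1); r=xs-np.polyval(f,ys); k=np.abs(r)<max(.004,1.5*r.std()); ys,xs=ys[k],xs[k]
print("front x=%.4f + %.4f y  yaw %.4f n%d sd %.4f"%(f[1],f[0],-np.arctan(-f[0])*1,len(ys),r.std()), "ys",ys.min(),ys.max())
for n,yaw in [("trough",.08),("block",.08),("remote",.57),("book",0),("plate",0)]:
    s=robot.silhouettes("top",n)[0]; mm=s["mask"]&(d>0); zt=np.percentile(z[mm],60)
    q=W[mm&(np.abs(z-zt)<.012)]
    print(n,[np.round(v,4) for v in fitrect(q[:,:2],0,0,yaw)],zt.round(3))
for n,zt,box in [("candle",.095,(.58,.70,.03,.17)),("tin",.044,(.62,.75,-.36,-.22)),("mug",.085,(.6,.72,.36,.5)),("tumbler",.1,(.6,.75,-.5,-.36))]:
    mm=(x>box[0])&(x<box[1])&(y>box[2])&(y<box[3])&(np.abs(z-zt)<.008); q=W[mm][:,:2]
    if len(q)>5: print(n,np.round(cv2.minEnclosingCircle(q.astype(np.float32))[0],4),np.round((q.min(0)+q.max(0))/2,4),len(q))
# coasters by colour (grey) low z
hsv=cv2.cvtColor(p,cv2.COLOR_BGR2HSV)
g=((hsv[...,1]<60)&(z<.02)&(z>0.002)&(x>.42)&(x<.66)&(y>-.23)&(y<.23)).astype(np.uint8)
n,l,st,ce=cv2.connectedComponentsWithStats(g)
for i in range(1,n):
    if st[i,4]>60:
        q=W[l==i][:,:2]; print("grey",st[i],[np.round(v,4) for v in fitrect(q,0,0,.1)])
for pt in [(219,255)]: print("bowl",W[pt[1],pt[0]])
E
```

```text
front x=0.6990 + -0.0635 y  yaw -0.0634 n43 sd 0.0009 ys -0.24999999999999994 0.32000000000000056
trough [np.float64(0.0612), array([0.7342, 0.0069]), array([0.0743, 0.6262])] 0.038
block [np.float64(0.013), array([0.6293, 0.2846]), array([0.0668, 0.0687])] 0.04
remote [np.float64(0.5756), array([ 0.5205, -0.0244]), array([0.1446, 0.04  ])] 0.033
book [np.float64(-0.0708), array([ 0.435 , -0.3527]), array([0.2154, 0.1677])] 0.04
plate [np.float64(0.7939), array([0.4105, 0.3747]), array([0.1221, 0.117 ])] 0.008
candle [0.6433 0.101 ] [0.6424 0.101 ] 314
tin [ 0.6958 -0.2663] [ 0.6913 -0.2688] 548
mug [0.654  0.4268] [0.6507 0.427 ] 132
tumbler [ 0.6345 -0.4209] [ 0.6361 -0.4209] 112
grey [278 168  36  36 825] [np.float64(0.334), array([ 0.553 , -0.1548]), array([0.0942, 0.0946])]
grey [254 176  18  27 156] [np.float64(0.4009), array([ 0.5418, -0.0475]), array([0.0927, 0.0264])]
grey [189 184  30  30 834] [np.float64(-0.0143), array([0.5135, 0.1541]), array([0.094 , 0.0934])]
grey [235 184  22  29 273] [np.float64(0.3701), array([0.5181, 0.0142]), array([0.0944, 0.0378])]
bowl [0.3272113  0.102939   0.00842547]
```

```bash
cat > plan.py <<'E'
# usage: plan.py [w|t] x y z yaw ... ; chain of targets; prints delta from previous commanded pose (tool axes). t: trough frame (yaw relative)
import sys, json, numpy as np, os
O=np.array([.6975,.0045]);TY=.0625
c=json.load(open("cmd.json")) if os.path.exists("cmd.json") else [.236,-.552,.185,.405]
a=sys.argv[1:]
while a:
    f=a[0]; v=list(map(float,a[1:5])); a=a[5:]
    if f=="t":
        C,S=np.cos(TY),np.sin(TY); v=[O[0]+C*v[0]-S*v[1],O[1]+S*v[0]+C*v[1],v[2],v[3]+TY]
    C,S=np.cos(c[3]),np.sin(c[3]); dx,dy=v[0]-c[0],v[1]-c[1]
    print("delta",np.round([C*dx+S*dy,S*dx-C*dy,c[2]-v[2],0,0,c[3]-v[3]],4).tolist(),"dist %.3f"%np.linalg.norm(np.subtract(v[:3],c[:3])),"->",np.round(v,4).tolist(),"q6~%.2f"%(np.arctan2(v[1],v[0])+1.571-v[3]))
    c=v
json.dump(c,open("cmd.json","w"))
E
python3 - <<'E'
import numpy as np
O=np.array([.6975,.0045]);T=.0625;Rm=np.array([[np.cos(T),-np.sin(T)],[np.sin(T),np.cos(T)]])
for n,p in dict(candle=[.6424,.101],c0=[.5135,.1541],rem=[.5205,-.0244],cR=[.553,-.1548],tin=[.672,-.285]).items(): print(n,((np.array(p)-O)@Rm).round(4))
E
python3 plan.py w .236 -.552 .26 .0625  w .642 .101 .20 .0625 w .642 .101 .045 .0625
```

```text
candle [-0.049   0.0998]
c0 [-0.1743  0.1608]
rem [-0.1785 -0.0178]
cR [-0.1542 -0.15  ]
tin [-0.0435 -0.2873]
delta [0.0, 0.0, -0.075, 0.0, 0.0, 0.3425] dist 0.075 -> [0.236, -0.552, 0.26, 0.0625] q6~0.34
delta [0.446, -0.6264, 0.06, 0.0, 0.0, 0.0] dist 0.771 -> [0.642, 0.101, 0.2, 0.0625] q6~1.66
delta [0.0, 0.0, 0.155, 0.0, 0.0, 0.0] dist 0.155 -> [0.642, 0.101, 0.045, 0.0625] q6~1.66
```

{"name": "arm_command", "arguments": {
  "deltas": [
    [[0, 0, -0.037, 0, 0, 0.11], [0, 0, -0.075, 0, 0, 0.22], [0.03, -0.021, -0.075, 0, 0, 0.3425], [0.062, -0.043, -0.075, 0, 0, 0.3425], [0.094, -0.065, -0.075, 0, 0, 0.3425], [0.126, -0.088, -0.075, 0, 0, 0.3425], [0.158, -0.11, -0.075, 0, 0, 0.3425], [0.189, -0.132, -0.075, 0, 0, 0.3425]]
  ],
  "fingers": -1,
  "squeeze": 20
}}

```text
t: 1.52
tool_pos: [0.3587, -0.3541, 0.2598]
orientation: [3.14, 0.097, 0.001]
force: [0.3, 0.1, 0.1]
opening: 0.0929
```

{"name": "arm_command", "arguments": {
  "deltas": [
    [[0.0234, -0.0329, 0, 0, 0, 0], [0.0468, -0.0658, 0, 0, 0, 0], [0.0701, -0.0986, 0, 0, 0, 0], [0.0935, -0.1315, 0, 0, 0, 0], [0.1169, -0.1644, 0, 0, 0, 0], [0.1403, -0.1973, 0, 0, 0, 0], [0.1636, -0.2301, 0, 0, 0, 0], [0.187, -0.263, 0, 0, 0, 0]]
  ]
}}

```text
t: 2.18
tool_pos: [0.5291, -0.0797, 0.2599]
orientation: [3.14, 0.098, 0.001]
force: [-0.4, -0.8, 0.7]
opening: 0.0928
```

{"name": "arm_command", "arguments": {
  "deltas": [
    [[0.021, -0.029, 0, 0, 0, 0], [0.042, -0.058, 0, 0, 0, 0], [0.063, -0.088, 0, 0, 0, 0], [0.084, -0.117, 0.015, 0, 0, 0], [0.105, -0.147, 0.03, 0, 0, 0], [0.125, -0.1755, 0.06, 0, 0, 0], [0.125, -0.1755, 0.06, 0, 0, 0], [0.125, -0.1755, 0.06, 0, 0, 0]]
  ]
}}

```text
t: 2.85
tool_pos: [0.6407, 0.1031, 0.1958]
orientation: [3.14, 0.102, -0.009]
force: [-0.3, -0.8, 0.1]
opening: 0.093
```

{"name": "arm_command", "arguments": {
  "deltas": [
    [[0, 0, 0.02, 0, 0, 0], [0, 0, 0.05, 0, 0, 0], [0, 0, 0.08, 0, 0, 0], [0, 0, 0.11, 0, 0, 0], [0, 0, 0.135, 0, 0, 0], [0, 0, 0.15, 0, 0, 0], [0, 0, 0.155, 0, 0, 0], [0, 0, 0.155, 0, 0, 0]]
  ]
}}

```text
t: 3.52
tool_pos: [0.6415, 0.1001, 0.0443]
orientation: [3.14, 0.096, -0.002]
force: [-0.0, 1.2, 0.5]
opening: 0.0928
```

{"name": "arm_command", "arguments": {
  "deltas": [
    [[0, 0, 0, 0, 0, 0], [0, 0, 0, 0, 0, 0], [0, 0, 0, 0, 0, 0], [0, 0, 0, 0, 0, 0], [0, 0, 0, 0, 0, 0], [0, 0, 0, 0, 0, 0], [0, 0, 0, 0, 0, 0], [0, 0, -0.004, 0, 0, 0]]
  ],
  "fingers": 1,
  "squeeze": 20
}}

```text
t: 4.18
tool_pos: [0.6415, 0.1013, 0.0478]
orientation: [3.14, 0.098, -0.002]
force: [-0.3, -1.0, -3.0]
opening: 0.0635
```

```bash
echo "[0.642,0.101,0.049,0.0625]">cmd.json; python3 plan.py  w .4105 .3747 .129 .0625 w .4105 .3747 .0535 .0625 w .4105 .3747 .18 .0625 w .5205 -.0244 .12 .5756 w .5205 -.0244 .016 .5756
```

```text
delta [-0.214, -0.2876, -0.08, 0.0, 0.0, 0.0] dist 0.367 -> [0.4105, 0.3747, 0.129, 0.0625] q6~2.25
delta [0.0, 0.0, 0.0755, 0.0, 0.0, 0.0] dist 0.076 -> [0.4105, 0.3747, 0.0535, 0.0625] q6~2.25
delta [0.0, 0.0, -0.1265, 0.0, 0.0, 0.0] dist 0.127 -> [0.4105, 0.3747, 0.18, 0.0625] q6~2.25
delta [0.0849, 0.4052, 0.06, 0.0, 0.0, -0.5131] dist 0.418 -> [0.5205, -0.0244, 0.12, 0.5756] q6~0.95
delta [0.0, 0.0, 0.104, 0.0, 0.0, 0.0] dist 0.104 -> [0.5205, -0.0244, 0.016, 0.5756] q6~0.95
```

{"name": "arm_command", "arguments": {
  "deltas": [
    [[0, 0, -0.03, 0, 0, 0], [0, 0, -0.06, 0, 0, 0], [-0.01, -0.013, -0.08, 0, 0, 0], [-0.03, -0.04, -0.08, 0, 0, 0], [-0.052, -0.07, -0.08, 0, 0, 0], [-0.074, -0.1, -0.08, 0, 0, 0], [-0.096, -0.129, -0.08, 0, 0, 0], [-0.117, -0.157, -0.08, 0, 0, 0]]
  ]
}}

```text
t: 4.85
tool_pos: [0.5134, 0.2516, 0.1278]
orientation: [3.14, 0.098, -0.003]
force: [-0.9, 0.4, -3.1]
opening: 0.0634
```

{"name": "arm_command", "arguments": {
  "deltas": [
    [[-0.021, -0.028, 0, 0, 0, 0], [-0.042, -0.056, 0, 0, 0, 0], [-0.062, -0.083, 0, 0, 0, 0], [-0.08, -0.107, 0, 0, 0, 0], [-0.09, -0.121, 0.01, 0, 0, 0], [-0.095, -0.128, 0.025, 0, 0, 0], [-0.097, -0.1306, 0.045, 0, 0, 0], [-0.097, -0.1306, 0.06, 0, 0, 0]]
  ]
}}

```text
t: 5.52
tool_pos: [0.4088, 0.3754, 0.0668]
orientation: [3.139, 0.101, -0.003]
force: [-0.6, 0.1, -2.4]
opening: 0.0632
```

{"name": "arm_command", "arguments": {
  "deltas": [
    [[0, 0, 0, 0, 0, 0], [0, 0, 0.004, 0, 0, 0], [0, 0, 0.008, 0, 0, 0], [0, 0, 0.012, 0, 0, 0], [0, 0, 0.015, 0, 0, 0], [0, 0, 0.0155, 0, 0, 0], [0, 0, 0.0155, 0, 0, 0], [0, 0, 0.0155, 0, 0, 0]]
  ]
}}

```text
t: 6.18
tool_pos: [0.4111, 0.3752, 0.0536]
orientation: [-3.14, -0.097, -0.001]
force: [1.0, -0.6, -1.1]
opening: 0.0635
```

{"name": "arm_command", "arguments": {
  "deltas": [
    [[0, 0, 0.0005, 0, 0, 0], [0, 0, 0.0005, 0, 0, 0], [0, 0, 0.0005, 0, 0, 0], [0, 0, 0.0005, 0, 0, 0], [0, 0, -0.02, 0, 0, 0], [0, 0, -0.055, 0, 0, 0], [0, 0, -0.09, 0, 0, 0], [0, 0, -0.1265, 0, 0, 0]]
  ],
  "fingers": -1
}}

```text
t: 6.85
tool_pos: [0.41, 0.3746, 0.1805]
orientation: [3.139, 0.098, -0.002]
force: [-0.1, -0.6, -0.6]
opening: 0.0932
```

{"name": "arm_command", "arguments": {
  "deltas": [
    [[0.005, 0.026, 0, 0, 0, 0], [0.013, 0.064, 0, 0, 0, -0.05], [0.021, 0.102, 0, 0, 0, -0.12], [0.029, 0.14, 0, 0, 0, -0.2], [0.037, 0.178, 0, 0, 0, -0.28], [0.045, 0.216, 0, 0, 0, -0.36], [0.053, 0.254, 0, 0, 0, -0.44], [0.06, 0.286, 0, 0, 0, -0.5131]]
  ]
}}

```text
t: 7.52
tool_pos: [0.4887, 0.0909, 0.18]
orientation: [3.01, 0.897, 0.001]
force: [0.3, -0.1, 1.1]
opening: 0.0933
```

```bash
python3 - <<'E'
import numpy as np,json
C,S=np.cos(.0625),np.sin(.0625); dx,dy=.06,.286
json.dump([.4105+C*dx+S*dy,.3747+S*dx-C*dy,.18,.5756],open("cmd.json","w"))
E
python3 plan.py w .5205 -.0244 .08 .5756
python3 - <<'E'
from h import *
p,d=robot.read_camera("top"); cv2.imwrite("pics/t1.png",p[95:275,85:400]); W=world("top",d)
x,y,z=[W[...,i] for i in range(3)]
q=W[(np.abs(z-.103)<.008)&(np.abs(x-.41)<.07)&(np.abs(y-.375)<.07)]; print("candle",len(q),(q.min(0)+q.max(0))/2)
q=W[(np.abs(z-.008)<.005)&(np.abs(x-.41)<.07)&(np.abs(y-.375)<.07)]; print("plate",cv2.minEnclosingCircle(q[:,:2].astype(np.float32)))
q=W[(z>.024)&(z<.045)&(np.abs(x-.52)<.09)&(np.abs(y+.02)<.09)]; print("remote",len(q),fitrect(q[:,:2],0,0,.57) if len(q)>50 else 0)
E
```

```text
delta [-0.0369, 0.116, 0.1, 0.0, 0.0, 0.0] dist 0.158 -> [0.5205, -0.0244, 0.08, 0.5756] q6~0.95
candle 337 [0.41243035 0.37417149 0.10291329]
plate ((0.4087828993797302, 0.37400391697883606), 0.09521976858377457)
remote 535 (np.float64(0.5537093530395667), array([ 0.5210629 , -0.02442555]), array([0.14614038, 0.04238215]))
```

{"name": "arm_command", "arguments": {
  "deltas": [
    [[-0.008, 0.025, 0, 0, 0, 0], [-0.019, 0.06, 0.01, 0, 0, 0], [-0.03, 0.094, 0.03, 0, 0, 0], [-0.036, 0.114, 0.065, 0, 0, 0], [-0.0369, 0.116, 0.1, 0, 0, 0], [-0.0369, 0.116, 0.13, 0, 0, 0], [-0.0369, 0.116, 0.15, 0, 0, 0], [-0.0369, 0.116, 0.158, 0, 0, 0]]
  ]
}}

```text
t: 8.23
tool_pos: [0.5175, -0.0237, 0.0177]
orientation: [-3.01, -0.889, 0.008]
force: [-0.3, 0.4, -0.4]
opening: 0.0926
```

{"name": "arm_command", "arguments": {
  "deltas": [
    [[0, 0, 0.003, 0, 0, 0], [0, 0, 0.006, 0, 0, 0], [0, 0, 0.006, 0, 0, 0], [0, 0, 0.006, 0, 0, 0], [0, 0, 0.006, 0, 0, 0], [0, 0, 0.006, 0, 0, 0], [0, 0, 0.006, 0, 0, 0], [0, 0, 0.006, 0, 0, 0]]
  ],
  "fingers": 1,
  "squeeze": 15
}}

```text
t: 8.9
tool_pos: [0.5208, -0.0241, 0.0161]
orientation: [3.012, 0.891, 0.001]
force: [0.1, -0.1, 0.5]
opening: 0.0441
```

```bash
echo "[0.5205,-0.0244,0.016,0.5756]">cmd.json; python3 plan.py w .5205 -.0244 .10 .5756 w .436 -.355 .10 .5756 w .436 -.355 .0455 .5756 w .436 -.355 .11 .5756
```

```text
delta [0.0, 0.0, -0.084, 0.0, 0.0, 0.0] dist 0.084 -> [0.5205, -0.0244, 0.1, 0.5756] q6~0.95
delta [-0.2508, 0.2313, 0.0, 0.0, 0.0, 0.0] dist 0.341 -> [0.436, -0.355, 0.1, 0.5756] q6~0.31
delta [0.0, 0.0, 0.0545, 0.0, 0.0, 0.0] dist 0.055 -> [0.436, -0.355, 0.0455, 0.5756] q6~0.31
delta [0.0, 0.0, -0.0645, 0.0, 0.0, 0.0] dist 0.065 -> [0.436, -0.355, 0.11, 0.5756] q6~0.31
```

{"name": "arm_command", "arguments": {
  "deltas": [
    [[0, 0, -0.025, 0, 0, 0], [0, 0, -0.055, 0, 0, 0], [-0.008, 0.007, -0.084, 0, 0, 0], [-0.03, 0.028, -0.084, 0, 0, 0], [-0.056, 0.052, -0.084, 0, 0, 0], [-0.084, 0.078, -0.084, 0, 0, 0], [-0.112, 0.104, -0.084, 0, 0, 0], [-0.14, 0.13, -0.084, 0, 0, 0]]
  ]
}}

```text
t: 9.57
tool_pos: [0.4733, -0.2108, 0.1]
orientation: [3.012, 0.892, 0.001]
force: [0.9, -0.5, 0.7]
opening: 0.0005
```

{"name": "arm_command", "arguments": {
  "deltas": [
    [[-0.028, 0.026, 0, 0, 0, 0], [-0.056, 0.052, 0, 0, 0, 0], [-0.082, 0.075, 0, 0, 0, 0], [-0.1, 0.091, 0.007, 0, 0, 0], [-0.109, 0.1, 0.02, 0, 0, 0], [-0.1108, 0.1013, 0.035, 0, 0, 0], [-0.1108, 0.1013, 0.047, 0, 0, 0], [-0.1108, 0.1013, 0.052, 0, 0, 0]]
  ]
}}

```text
t: 10.23
tool_pos: [0.4348, -0.3536, 0.0453]
orientation: [-3.01, -0.89, 0.002]
force: [-0.3, 0.6, -0.5]
opening: 0.0004
```

{"name": "arm_command", "arguments": {
  "deltas": [
    [[0, 0, 0.001, 0, 0, 0], [0, 0, 0.002, 0, 0, 0], [0, 0, 0.0025, 0, 0, 0], [0, 0, 0.0025, 0, 0, 0], [0, 0, 0.0025, 0, 0, 0], [0, 0, 0.0025, 0, 0, 0], [0, 0, 0.0025, 0, 0, 0], [0, 0, 0.0025, 0, 0, 0]]
  ]
}}

```text
t: 10.9
tool_pos: [0.4361, -0.3547, 0.0454]
orientation: [3.012, 0.891, 0.0]
force: [0.0, 0.1, 0.3]
opening: 0.0006
```

{"name": "arm_command", "arguments": {
  "deltas": [
    [[0, 0, 0, 0, 0, 0], [0, 0, 0, 0, 0, 0], [0, 0, 0, 0, 0, 0], [0, 0, 0, 0, 0, 0], [0, 0, -0.01, 0, 0, 0], [0, 0, -0.03, 0, 0, 0], [0, 0, -0.055, 0, 0, 0], [0, 0, -0.0645, 0, 0, 0]]
  ],
  "fingers": -1
}}

```text
t: 11.57
tool_pos: [0.4374, -0.356, 0.1139]
orientation: [3.009, 0.89, 0.004]
force: [0.0, 0.5, 0.1]
opening: 0.0494
```

The remote slipped out of the grip (opening 0). I look again.

```bash
python3 - <<'E'
from h import *
p,d=robot.read_camera("top"); cv2.imwrite("pics/t2.png",cv2.resize(p[95:275,85:400],None,fx=2.2,fy=2.2)); W=world("top",d)
x,y,z=[W[...,i] for i in range(3)]
for s in robot.silhouettes("top","remote")[:2]:
    q=W[s["mask"]&(d>0)]; print(s["p"],s["box"],np.percentile(q[:,2],[5,25,50,75,95]).round(3),fitrect(q[:,:2],0,0,.57))
E
```

```text
0.75 [239.4, 171.9, 35.7, 45.4] [0.025 0.029 0.031 0.033 0.036] (np.float64(0.5798509491771028), array([ 0.52195937, -0.02288223]), array([0.145467 , 0.0445235]))
```

View pics/t2.png

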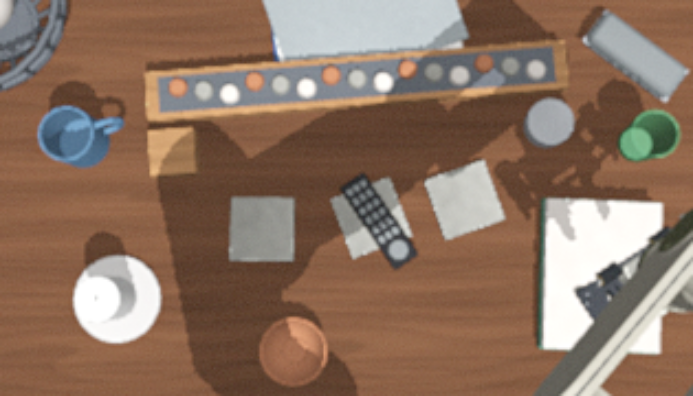

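The remote still lies on the coaster, crop pixel (378,222): the pads only caught its top edge. I'll grip the overhanging end near the robot, where the fingers can go deeper, and check the finger footprints first.

```bash
python3 - <<'E'
from h import *
p,d=robot.read_camera("top"); W=world("top",d).reshape(-1,3)
c,yaw=np.array([.5215,-.0235]),.577
u=np.array([np.cos(yaw),np.sin(yaw)]);n=np.array([-u[1],u[0]])
r=W[:,:2]-c; U=r@u;V=r@n;z=W[:,2]
for u0 in range(-90,-30,4):
    k=np.abs(U*1000-u0)<2
    print(u0,*[np.round(np.percentile(z[k&(s*V>.026)&(s*V<.05)]*1000,[50,90]),1) for s in (1,-1)],"rem",np.round(np.percentile(z[k&(abs(V)<.015)]*1000,50)))
E
echo "[.436,-.355,.11,.5756]">cmd.json; python3 plan.py w .4685 -.0582 .08 .577 w .4685 -.0582 .003 .577
```

```text
-90 [0.2 3.5] [1.  2.7] rem -0.0
-86 [-0.3  2.9] [-0.8  2.6] rem 0.0
-82 [-1.7 -0. ] [0.2 2.1] rem -1.0
-78 [-1.6  0.4] [-0.7  3.8] rem 1.0
-74 [-1.7  3.2] [-1.6  1. ] rem 31.0
-70 [0.7 3.3] [-0.5  2.1] rem 33.0
-66 [-1.6  1.7] [1.2 3.3] rem 33.0
-62 [-0.3  2.5] [-1.6  0.7] rem 33.0
-58 [0.9 4. ] [0.2 1.2] rem 33.0
-54 [-2.4  1.3] [-0.5  2.7] rem 34.0
-50 [-0.6  4.9] [2.  4.9] rem 33.0
-46 [-1.5 -0.2] [-0.8  6.1] rem 32.0
-42 [0.5 2.2] [ 1.6 11.1] rem 33.0
-38 [1.4 4. ] [-1.   5.3] rem 33.0
-34 [-0.9  4.2] [ 1.9 10.3] rem 31.0Traceback (most recent call last):
  File "plan.py", line 4, in <module>
    c=json.load(open("cmd.json")) if os.path.exists("cmd.json") else [.236,-.552,.185,.405]
      ~~~~~~~~~^^^^^^^^^^^^^^^^^^
    return loads(fp.read(),
        cls=cls, object_hook=object_hook,
        parse_float=parse_float, parse_int=parse_int,
        parse_constant=parse_constant, object_pairs_hook=object_pairs_hook, **kw)
    return _default_decoder.decode(s)
           ~~~~~~~~~~~~~~~~~~~~~~~^^^
    obj, end = self.raw_decode(s, idx=_w(s, 0).end())
               ~~~~~~~~~~~~~~~^^^^^^^^^^^^^^^^^^^^^^^
    raise JSONDecodeError("Expecting value", s, err.value) from None
json.decoder.JSONDecodeError: Expecting value: line 1 column 2 (char 1)
```

```bash
echo "[0.436,-0.355,0.11,0.5756]">cmd.json; python3 plan.py w 0.4746 -0.0540 0.10 .577 w 0.4746 -0.0540 0.004 .577 w 0.4746 -0.0540 0.06 .577
```

```text
delta [0.1962, -0.2315, 0.01, 0.0, 0.0, -0.0014] dist 0.304 -> [0.4746, -0.054, 0.1, 0.577] q6~0.88
delta [0.0, 0.0, 0.096, 0.0, 0.0, 0.0] dist 0.096 -> [0.4746, -0.054, 0.004, 0.577] q6~0.88
delta [0.0, 0.0, -0.056, 0.0, 0.0, 0.0] dist 0.056 -> [0.4746, -0.054, 0.06, 0.577] q6~0.88
```

{"name": "arm_command", "arguments": {
  "deltas": [
    [[0.02, -0.024, 0, 0, 0, 0], [0.045, -0.053, 0, 0, 0, 0], [0.071, -0.084, 0, 0, 0, 0], [0.097, -0.115, 0, 0, 0, 0], [0.123, -0.145, 0, 0, 0, 0], [0.149, -0.176, 0, 0, 0, 0], [0.175, -0.207, 0.005, 0, 0, 0], [0.196, -0.2315, 0.01, 0, 0, 0]]
  ],
  "fingers": -1
}}

```text
t: 12.38
tool_pos: [0.4735, -0.0509, 0.0981]
orientation: [-3.011, -0.892, 0.002]
force: [0.7, 0.5, 0.7]
opening: 0.0928
```

{"name": "arm_command", "arguments": {
  "deltas": [
    [[0, 0, 0, 0, 0, 0], [0, 0, 0.02, 0, 0, 0], [0, 0, 0.045, 0, 0, 0], [0, 0, 0.065, 0, 0, 0], [0, 0, 0.08, 0, 0, 0], [0, 0, 0.09, 0, 0, 0], [0, 0, 0.095, 0, 0, 0], [0, 0, 0.096, 0, 0, 0]]
  ]
}}

```text
t: 13.05
tool_pos: [0.4731, -0.0538, 0.0021]
orientation: [-3.011, -0.89, 0.004]
force: [-0.2, 0.8, 0.3]
opening: 0.093
```

{"name": "arm_command", "arguments": {
  "deltas": [
    [[0, 0, 0, 0, 0, 0], [0, 0, 0, 0, 0, 0], [0, 0, 0, 0, 0, 0], [0, 0, 0, 0, 0, 0], [0, 0, 0, 0, 0, 0], [0, 0, 0, 0, 0, 0], [0, 0, -0.005, 0, 0, 0], [0, 0, -0.01, 0, 0, 0]]
  ],
  "fingers": 1,
  "squeeze": 50
}}

```text
t: 13.72
tool_pos: [0.4741, -0.0536, 0.0138]
orientation: [-3.012, -0.891, 0.001]
force: [-0.2, 0.5, -0.1]
opening: 0.0443
```

{"name": "arm_command", "arguments": {
  "deltas": [
    [[0, 0, -0.004, 0, 0, 0], [0, 0, -0.01, 0, 0, 0], [0, 0, -0.017, 0, 0, 0], [0, 0, -0.026, 0, 0, 0], [0, 0, -0.036, 0, 0, 0], [0, 0, -0.048, 0, 0, 0], [0, 0, -0.06, 0, 0, 0], [0, 0, -0.07, 0, 0, 0]]
  ]
}}

```text
t: 14.38
tool_pos: [0.475, -0.0538, 0.0856]
orientation: [3.012, 0.891, 0.002]
force: [-0.0, -0.5, -0.5]
opening: 0.0001
```

Both times the fingers were still closing, at about 73 mm/s, when I lifted; the 44 mm reading was coincidence. I check where the remote is now and retry with a longer close.

```bash
python3 - <<'E'
from h import *
p,d=robot.read_camera("top"); W=world("top",d)
for s in robot.silhouettes("top","remote")[:1]:
    q=W[s["mask"]&(d>0)]; print(s["p"],s["box"],np.percentile(q[:,2],[5,50,95]).round(3),fitrect(q[:,:2],0,0,.57))
s,_=robot.read_camera("scene"); cv2.imwrite("pics/s1.png",cv2.resize(s[120:280,80:400],None,fx=2,fy=2))
E
```

```text
0.47 [237.6, 172.7, 11.7, 11.9] [0.027 0.031 0.3  ] (np.float64(0.12411637320957032), array([0.55076446, 0.01598416]), array([0.07073656, 0.02403719]))
```

View pics/s1.png

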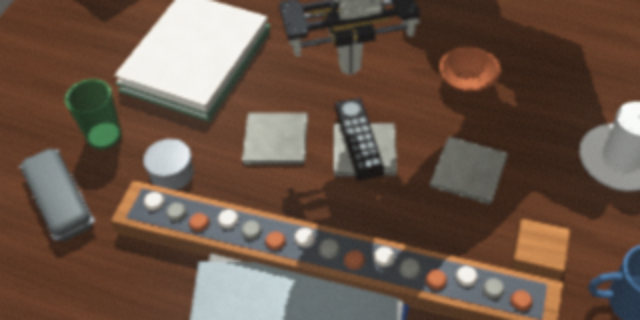

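{"name": "arm_command", "arguments": {
  "deltas": [
    [[0.01, 0, 0, 0, 0, 0], [0.025, 0, 0, 0, 0, 0], [0.04, 0, 0, 0, 0, 0], [0.05, 0, 0, 0, 0, 0], [0.056, 0, 0.01, 0, 0, 0], [0.056, 0, 0.015, 0, 0, 0], [0.056, 0, 0.02, 0, 0, 0], [0.056, 0, 0.02, 0, 0, 0]]
  ],
  "fingers": -0.4
}}

```text
t: 15.2
tool_pos: [0.5194, -0.0232, 0.0612]
orientation: [-3.011, -0.891, 0.006]
force: [0.4, -0.4, 0.0]
opening: 0.0494
```

{"name": "arm_command", "arguments": {
  "deltas": [
    [[0, 0, 0, 0, 0, 0], [0, 0, 0.005, 0, 0, 0], [0, 0, 0.018, 0, 0, 0], [0, 0, 0.03, 0, 0, 0], [0, 0, 0.04, 0, 0, 0], [0, 0, 0.046, 0, 0, 0], [0, 0, 0.049, 0, 0, 0], [0, 0, 0.0495, 0, 0, 0]]
  ]
}}

```text
t: 15.87
tool_pos: [0.5207, -0.0232, 0.0132]
orientation: [-3.012, -0.891, 0.002]
force: [-0.5, 0.4, 0.8]
opening: 0.065
```

{"name": "arm_command", "arguments": {
  "deltas": [
    [[0, 0, 0, 0, 0, 0], [0, 0, 0, 0, 0, 0], [0, 0, 0, 0, 0, 0], [0, 0, 0, 0, 0, 0], [0, 0, 0, 0, 0, 0], [0, 0, 0, 0, 0, 0], [0, 0, 0, 0, 0, 0], [0, 0, 0, 0, 0, 0]]
  ],
  "fingers": 1,
  "squeeze": 40
}}

```text
t: 16.53
tool_pos: [0.5214, -0.0232, 0.0142]
orientation: [3.012, 0.891, 0.0]
force: [-0.2, -0.5, -0.1]
opening: 0.0165
```

{"name": "arm_command", "arguments": {
  "deltas": [
    [[0, 0, -0.002, 0, 0, 0], [0, 0, -0.005, 0, 0, 0], [0, 0, -0.009, 0, 0, 0], [0, 0, -0.015, 0, 0, 0], [0, 0, -0.025, 0, 0, 0], [0, 0, -0.04, 0, 0, 0], [0, 0, -0.06, 0, 0, 0], [0, 0, -0.08, 0, 0, 0]]
  ]
}}

```text
t: 17.2
tool_pos: [0.5212, -0.0232, 0.0956]
orientation: [-3.012, -0.891, 0.0]
force: [0.8, -0.1, -0.2]
opening: 0.0001
```

```bash
python3 - <<'E'
from h import *
s,_=robot.read_camera("wrist"); p,d=robot.read_camera("top"); 
sc,_=robot.read_camera("scene")
a=cv2.resize(s,(400,300)); b=cv2.resize(p[140:240,170:330],(400,250)); b=cv2.copyMakeBorder(b,0,50,0,0,0)
c=cv2.resize(sc[110:230,180:340],(400,300))
e=np.zeros_like(c)
cv2.imwrite("pics/w1.png",np.vstack([np.hstack([a,b]),np.hstack([c,e])]))
E
```

```text
(no output)
```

View pics/w1.png

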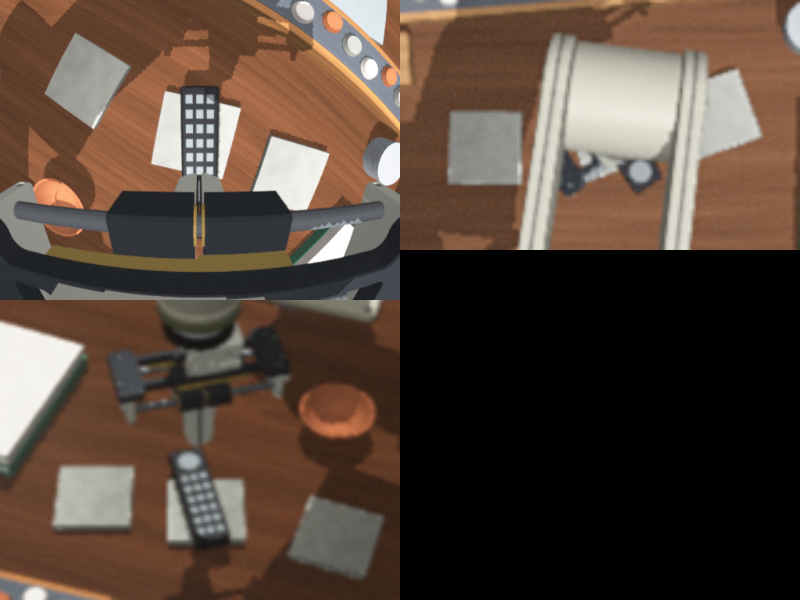

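```bash
python3 - <<'E'
from h import *
st=robot.read_state(); print(st["tool_pos"],st["opening"],st["force"])
sc,d=robot.read_camera("scene")
c=robot.calibration("scene")
def pj(X):
    q=np.array(c["R"])@np.array(X)+np.array(c["t"]); q=np.array(c["K"])@q; return q[:2]/q[2]
im=sc.copy()
big=cv2.resize(im[90:250,180:360],None,fx=4,fy=4,interpolation=cv2.INTER_CUBIC)
def dot(X,col): 
    u=(pj(X)-[180,90])*4; cv2.circle(big,tuple(int(round(v)) for v in u),4,col,-1)
dot(st["tool_pos"],(0,0,255)); dot(st["tool_pos"]+[0,0,.019],(0,255,255))
yaw=.577;u=np.array([np.cos(yaw),np.sin(yaw)]);n=np.array([-u[1],u[0]])
for a in(-1,1):
  for b in (-1,1):
    q=np.array([.5215,-.0235])+a*.075*u+b*.022*n; dot([*q,.032],(0,255,0)); dot([*q,.012],(255,0,0))
cv2.imwrite("pics/s2.png",big[:600])
W=world("scene",d); 
q=W[(np.abs(W[...,0]-.52)<.1)&(np.abs(W[...,1]+.02)<.1)&(W[...,2]>.024)&(W[...,2]<.045)]
print(len(q),np.percentile(q[:,2],[5,50,95]),fitrect(q[:,:2],0,0,.57))
E
```

```text
[ 0.5234957  -0.02351461  0.09703474] 0.00023043148760909087 [ 0.91497533  0.01946597 -0.01853983]
552 [0.02756171 0.03226845 0.03541386] (np.float64(0.5845104686306555), array([ 0.52539069, -0.02409044]), array([0.14792783, 0.04373575]))
```

View pics/s2.png

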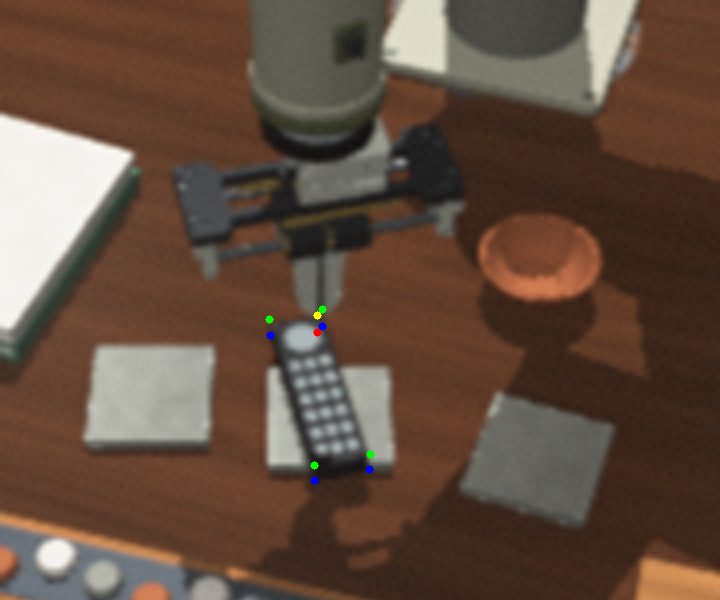

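```bash
python3 - <<'E'
from h import *
st=robot.read_state(); print(st["tool_pos"])
for cam in ["scene","scene"]:
    sc,d=robot.read_camera(cam); W=world(cam,d)
    k=(np.hypot(W[...,0]-.523,W[...,1]+.0235)<.05)&(W[...,2]>.05)&(W[...,2]<.25)&(d>0)
    v,u=np.nonzero(k)
    for r in range(v.max(),v.max()-14,-1):
        q=W[r][k[r]]
        if len(q): print(r,len(q),q.mean(0).round(4))
E
```

```text
[ 0.52222671 -0.02334664  0.09526371]
168 2 [ 0.5313 -0.0232  0.1284]
167 7 [ 0.5328 -0.0211  0.1351]
166 9 [ 0.5327 -0.0212  0.1394]
165 10 [ 0.531  -0.0202  0.1423]
164 11 [ 0.532  -0.0214  0.1473]
163 11 [ 0.5316 -0.0215  0.1511]
162 11 [ 0.532  -0.0214  0.1558]
161 11 [ 0.5327 -0.0211  0.1609]
160 11 [ 0.5316 -0.0215  0.1639]
159 12 [ 0.5321 -0.0229  0.1681]
158 13 [ 0.5318 -0.0214  0.1725]
157 13 [ 0.5318 -0.0215  0.1766]
156 13 [ 0.5315 -0.0216  0.1804]
155 14 [ 0.5365 -0.0212  0.1897]
168 3 [ 0.5326 -0.0243  0.1294]
167 7 [ 0.5314 -0.0216  0.1335]
166 9 [ 0.5326 -0.0212  0.1393]
165 10 [ 0.5299 -0.0206  0.1409]
164 11 [ 0.5304 -0.022   0.1453]
163 11 [ 0.5303 -0.022   0.1495]
162 11 [ 0.5305 -0.0219  0.1541]
161 11 [ 0.531  -0.0217  0.1589]
160 12 [ 0.53   -0.0205  0.1626]
159 12 [ 0.5313 -0.0201  0.1682]
158 13 [ 0.5305 -0.0219  0.171 ]
157 13 [ 0.5306 -0.0219  0.1753]
156 13 [ 0.5307 -0.0218  0.1796]
155 14 [ 0.5373 -0.0209  0.1906]
```

By depth, the fingertips are about 32 mm higher than the reported TCP, so every close passed above the remote. I descend by that amount, checking force.

{"name": "arm_command", "arguments": {
  "deltas": [
    [[0, 0, 0.005, 0, 0, 0], [0, 0, 0.01, 0, 0, 0], [0, 0, 0.02, 0, 0, 0], [0, 0, 0.03, 0, 0, 0], [0, 0, 0.04, 0, 0, 0], [0, 0, 0.05, 0, 0, 0], [0, 0, 0.06, 0, 0, 0], [0, 0, 0.0645, 0, 0, 0]]
  ],
  "fingers": -0.4
}}

```text
t: 18.17
tool_pos: [0.5201, -0.023, 0.0273]
orientation: [-3.011, -0.891, 0.004]
force: [0.1, -0.2, -0.1]
opening: 0.0493
```

{"name": "arm_command", "arguments": {
  "deltas": [
    [[0, 0, 0, 0, 0, 0], [0, 0, 0, 0, 0, 0], [0, 0, 0.01, 0, 0, 0], [0, 0, 0.02, 0, 0, 0], [0, 0, 0.03, 0, 0, 0], [0, 0, 0.036, 0, 0, 0], [0, 0, 0.04, 0, 0, 0], [0, 0, 0.042, 0, 0, 0]]
  ]
}}

```text
t: 18.83
tool_pos: [0.5206, -0.0231, -0.0136]
orientation: [-3.012, -0.891, 0.002]
force: [-0.4, -0.6, -0.2]
opening: 0.0652
```

{"name": "arm_command", "arguments": {
  "deltas": [
    [[0, 0, 0, 0, 0, 0], [0, 0, 0, 0, 0, 0], [0, 0, 0, 0, 0, 0], [0, 0, 0, 0, 0, 0], [0, 0, 0, 0, 0, 0], [0, 0, 0, 0, 0, 0], [0, 0, 0, 0, 0, 0], [0, 0, 0, 0, 0, 0]]
  ],
  "fingers": 1,
  "squeeze": 30
}}

```text
t: 19.5
tool_pos: [0.522, -0.0233, -0.0118]
orientation: [3.012, 0.891, 0.001]
force: [-0.3, -1.3, 3.2]
opening: 0.0436
```

```bash
echo "[0.5215,-0.0235,-0.012,0.577]">cmd.json; python3 plan.py w .436 -.355 .06 .577
```

```text
delta [-0.2525, 0.2312, -0.072, 0.0, 0.0, 0.0] dist 0.350 -> [0.436, -0.355, 0.06, 0.577] q6~0.31
```

{"name": "arm_command", "arguments": {
  "deltas": [
    [[0, 0, -0.006, 0, 0, 0], [0, 0, -0.015, 0, 0, 0], [0, 0, -0.03, 0, 0, 0], [0, 0, -0.045, 0, 0, 0], [0, 0, -0.06, 0, 0, 0], [0, 0, -0.07, 0, 0, 0], [-0.006, 0.006, -0.072, 0, 0, 0], [-0.022, 0.02, -0.072, 0, 0, 0]]
  ]
}}

```text
t: 20.17
tool_pos: [0.515, -0.0511, 0.0609]
orientation: [3.011, 0.895, 0.004]
force: [-0.0, 0.8, -1.6]
opening: 0.0436
```

{"name": "arm_command", "arguments": {
  "deltas": [
    [[-0.02, 0.018, 0, 0, 0, 0], [-0.046, 0.042, 0, 0, 0, 0], [-0.072, 0.066, 0, 0, 0, 0], [-0.1, 0.092, 0, 0, 0, 0], [-0.128, 0.117, 0, 0, 0, 0], [-0.156, 0.143, 0, 0, 0, 0], [-0.184, 0.169, 0, 0, 0, 0], [-0.205, 0.188, 0, 0, 0, 0]]
  ]
}}

```text
t: 20.83
tool_pos: [0.4422, -0.3243, 0.0591]
orientation: [3.013, 0.89, -0.001]
force: [0.3, 0.8, -1.9]
opening: 0.0432
```

{"name": "arm_command", "arguments": {
  "deltas": [
    [[-0.018, 0.016, 0, 0, 0, 0], [-0.0255, 0.0232, 0.005, 0, 0, 0], [-0.0255, 0.0232, 0.015, 0, 0, 0], [-0.0255, 0.0232, 0.025, 0, 0, 0], [-0.0255, 0.0232, 0.033, 0, 0, 0], [-0.0255, 0.0232, 0.038, 0, 0, 0], [-0.0255, 0.0232, 0.042, 0, 0, 0], [-0.0255, 0.0232, 0.0435, 0, 0, 0]]
  ]
}}

```text
t: 21.5
tool_pos: [0.4354, -0.3529, 0.016]
orientation: [-3.01, -0.893, 0.001]
force: [-5.9, 6.1, 14.8]
opening: 0.0437
```

{"name": "arm_command", "arguments": {
  "deltas": [
    [[0, 0, 0, 0, 0, 0], [0, 0, 0, 0, 0, 0], [0, 0, 0, 0, 0, 0], [0, 0, 0, 0, 0, 0], [0, 0, 0, 0, 0, 0], [0, 0, -0.005, 0, 0, 0], [0, 0, -0.02, 0, 0, 0], [0, 0, -0.04, 0, 0, 0]]
  ],
  "fingers": -0.3
}}

```text
t: 22.17
tool_pos: [0.4341, -0.3535, 0.055]
orientation: [-3.009, -0.89, 0.003]
force: [0.3, -0.1, -0.3]
opening: 0.0605
```

```bash
python3 - <<'E'
from h import *
p,d=robot.read_camera("top"); W=world("top",d)
for s in robot.silhouettes("top","remote")[:1]:
    q=W[s["mask"]&(d>0)]; print(s["p"],s["box"],np.percentile(q[:,2],[5,50,95]).round(3),fitrect(q[:,:2],0,0,.57))
x,y,z=[W[...,i] for i in range(3)]
hsv=cv2.cvtColor(p,cv2.COLOR_BGR2HSV)
g=((hsv[...,1]<60)&(z<.02)&(z>0.002)&(x>.42)&(x<.66)&(y>-.23)&(y<.23)).astype(np.uint8)
n,l,st,ce=cv2.connectedComponentsWithStats(g)
O=np.array([.6975,.0045]);T=.0625;Rm=np.array([[np.cos(T),-np.sin(T)],[np.sin(T),np.cos(T)]])
for i in range(1,n):
    if st[i,4]>200:
        a,c,sz=fitrect(W[l==i][:,:2],0,0,.1); print("grey",st[i,4],a,c,sz,"trough:",((c-O)@Rm).round(4),round(a-T,3))
E
```

```text
0.75 [340.3, 197.1, 24.2, 20.0] [0.054 0.06  0.065] (np.float64(0.5835347897214709), array([ 0.47143264, -0.32835089]), array([0.06070594, 0.0429795 ]))
grey 824 0.3063897144290308 [ 0.55315056 -0.15504778] [0.09421177 0.09455528] trough: [-0.154  -0.1502] 0.244
grey 825 0.3642416649498024 [ 0.52806477 -0.01276794] [0.09427959 0.09400902] trough: [-0.1702 -0.0067] 0.302
grey 838 -0.01857080312477121 [0.51346731 0.153586  ] [0.09402689 0.09462031] trough: [-0.1744  0.1603] -0.081
```

Remote is on the books (top at 0.060) and the candle is on the plate. Next come the pushes, with both fingertips close together against a coaster edge.

```bash
echo "[0.436,-0.355,0.0565,0.577]">cmd.json; python3 plan.py t -.252 .162 .0565 -.081 t -.252 .162 -.024 -.081
```

```text
delta [0.2756, -0.4237, 0.0, 0.0, 0.0, 0.5955] dist 0.505 -> [0.4359, 0.1504, 0.0565, -0.0185] q6~1.92
delta [0.0, -0.0, 0.0805, 0.0, 0.0, 0.0] dist 0.081 -> [0.4359, 0.1504, -0.024, -0.0185] q6~1.92
```

{"name": "arm_command", "arguments": {
  "deltas": [
    [[0.012, -0.018, 0, 0, 0, 0.05], [0.034, -0.052, 0, 0, 0, 0.13], [0.056, -0.086, 0, 0, 0, 0.22], [0.078, -0.12, 0, 0, 0, 0.31], [0.1, -0.154, 0, 0, 0, 0.4], [0.122, -0.187, 0, 0, 0, 0.48], [0.142, -0.218, 0, 0, 0, 0.55], [0.16, -0.246, 0, 0, 0, 0.5955]]
  ],
  "fingers": 0.35
}}

```text
t: 22.93
tool_pos: [0.4353, -0.0591, 0.0559]
orientation: [-3.141, 0.038, -0.0]
force: [0.4, 0.6, 1.1]
opening: 0.0304
```

{"name": "arm_command", "arguments": {
  "deltas": [
    [[-0.001, -0.035, 0, 0, 0, 0], [-0.001, -0.075, 0, 0, 0, 0], [-0.002, -0.115, 0, 0, 0, 0], [-0.003, -0.155, 0.01, 0, 0, 0], [-0.004, -0.195, 0.025, 0, 0, 0], [-0.004, -0.212, 0.045, 0, 0, 0], [-0.004, -0.212, 0.065, 0, 0, 0], [-0.004, -0.212, 0.0725, 0, 0, 0]]
  ]
}}

```text
t: 23.6
tool_pos: [0.4335, 0.1517, -0.0194]
orientation: [3.141, -0.027, -0.006]
force: [0.7, 0.1, -0.3]
opening: 0.0305
```

{"name": "arm_command", "arguments": {
  "deltas": [
    [[0, 0, 0.002, 0, 0, 0], [0, 0, 0.003, 0, 0, 0], [0, 0, 0.005, 0, 0, 0], [0, 0, 0.006, 0, 0, 0], [0, 0, 0.007, 0, 0, 0], [0, 0, 0.008, 0, 0, 0], [0, 0, 0.008, 0, 0, 0], [0, 0, 0.008, 0, 0, 0]]
  ]
}}

```text
t: 24.27
tool_pos: [0.4362, 0.1508, -0.0241]
orientation: [-3.141, 0.032, -0.001]
force: [0.4, -0.4, 0.1]
opening: 0.0306
```

```bash
python3 - <<'E'
from h import *
st=robot.read_state(); print(st["tool_pos"],st["force"])
sc,d=robot.read_camera("scene"); W=world("scene",d)
t=st["tool_pos"]
k=(np.hypot(W[...,0]-t[0],W[...,1]-t[1])<.06)&(W[...,2]>-.02)&(W[...,2]<.07)&(d>0)
v,u=np.nonzero(k); a=sc[v.min()-10:v.max()+10,u.min()-15:u.max()+15]
cv2.imwrite("pics/s3.png",cv2.resize(a,None,fx=6,fy=6,interpolation=cv2.INTER_CUBIC)[:600,:800])
E
```

```text
[ 0.43622692  0.15079182 -0.02411965] [ 0.36990809 -0.42204275  0.10610805]
```

View pics/s3.png

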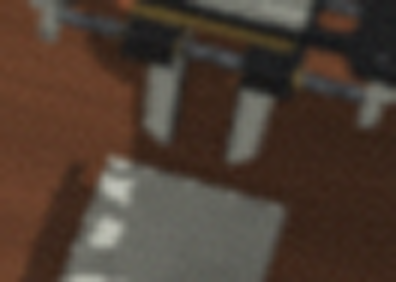

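The fingers are just above the table, about 20 mm behind the left coaster's near edge. I lower a little more, checking for contact.

{"name": "arm_command", "arguments": {
  "deltas": [
    [[0, 0, 0.001, 0, 0, 0], [0, 0, 0.002, 0, 0, 0], [0, 0, 0.003, 0, 0, 0], [0, 0, 0.004, 0, 0, 0], [0.004, 0, 0.005, 0, 0, 0], [0.008, 0, 0.005, 0, 0, 0], [0.01, 0, 0.005, 0, 0, 0], [0.01, 0, 0.005, 0, 0, 0]]
  ]
}}

```text
t: 24.98
tool_pos: [0.4468, 0.1507, -0.0292]
orientation: [-3.141, 0.032, -0.001]
force: [-0.3, 0.3, 0.3]
opening: 0.0303
```

{"name": "arm_command", "arguments": {
  "deltas": [
    [[0.008, 0, 0, 0, 0, 0], [0.02, -0.001, 0, 0, 0, -0.01], [0.034, -0.002, 0, 0, 0, -0.02], [0.05, -0.004, 0, 0, 0, -0.035], [0.066, -0.005, 0, 0, 0, -0.05], [0.082, -0.006, 0, 0, 0, -0.065], [0.096, -0.008, 0, 0, 0, -0.075], [0.108, -0.009, 0, 0, 0, -0.081]]
  ]
}}

```text
t: 25.65
tool_pos: [0.5552, 0.1575, -0.0297]
orientation: [3.14, 0.096, -0.001]
force: [-2.6, 0.6, 2.0]
opening: 0.0302
```

{"name": "arm_command", "arguments": {
  "deltas": [
    [[0.006, 0, 0, 0, 0, 0], [0.012, 0, 0, 0, 0, 0], [0.017, 0, 0, 0, 0, 0], [0.022, 0, 0, 0, 0, 0], [0.026, 0, 0, 0, 0, 0], [0.029, 0, 0, 0, 0, 0], [0.03, 0, 0, 0, 0, 0], [0.03, 0, 0, 0, 0, 0]]
  ]
}}

```text
t: 26.32
tool_pos: [0.5837, 0.1592, -0.0295]
orientation: [3.14, 0.096, -0.002]
force: [-3.5, -1.1, 0.7]
opening: 0.0302
```

```bash
cat >> h.py <<'E'
O=np.array([.6975,.0045]);TT=.0625;Rm=np.array([[np.cos(TT),-np.sin(TT)],[np.sin(TT),np.cos(TT)]])
def coasters():
    st=robot.read_state(); print("tool trough",((st["tool_pos"][:2]-O)@Rm).round(4),st["force"].round(1))
    p,d=robot.read_camera("top"); W=world("top",d); x,y,z=[W[...,i] for i in range(3)]
    hsv=cv2.cvtColor(p,cv2.COLOR_BGR2HSV); X=(x-O[0])*np.cos(TT)+(y-O[1])*np.sin(TT); Y=-(x-O[0])*np.sin(TT)+(y-O[1])*np.cos(TT)
    g=((hsv[...,1]<60)&(z<.02)&(z>0.002)&(X>-.28)&(X<.004)&(Y>-.23)&(Y<.25)).astype(np.uint8)
    n,l,s,ce=cv2.connectedComponentsWithStats(g)
    for i in range(1,n):
        if s[i,4]>60:
            q=np.stack([X[l==i],Y[l==i]],1); a,c,sz=fitrect(q,0,0,0); print("grey",s[i,4],"c",c.round(4),"yaw",round(a,3),"size",sz.round(4),"lo",np.percentile(q,2,axis=0).round(4),"hi",np.percentile(q,98,axis=0).round(4))
    return p
E
python3 -c "
from h import *
coasters()"
```

```text
tool trough [-0.1039  0.1615] [-3.5 -1.1  0.7]
grey 823 c [-0.1542 -0.1498] yaw 0.245 size [0.0941 0.0944] lo [-0.2034 -0.1996] hi [-0.1054 -0.1006]
grey 826 c [-0.1703 -0.0065] yaw 0.303 size [0.0947 0.0937] lo [-0.2201 -0.0553] hi [-0.1208  0.0432]
```

{"name": "arm_command", "arguments": {
  "deltas": [
    [[0.001, 0, 0, 0, 0, 0], [0.002, 0, 0, 0, 0, 0], [0.003, 0, 0, 0, 0, 0], [0.003, 0, 0, 0, 0, 0], [0.003, 0, 0, 0, 0, 0], [0.003, 0, 0, 0, 0, 0], [0.003, 0, 0, 0, 0, 0], [0.003, 0, 0, 0, 0, 0]]
  ]
}}

```text
t: 27.03
tool_pos: [0.5836, 0.1592, -0.0296]
orientation: [3.139, 0.096, -0.01]
force: [-17.6, -2.9, 13.3]
opening: 0.0302
```

```bash
python3 -c "
from h import *
print(((robot.read_state()['tool_pos'][:2]-O)@Rm).round(4))
import json
C,S=np.cos(TT),np.sin(TT);x,y=-.101,.1615
json.dump([O[0]+C*x-S*y,O[1]+S*x+C*y,-.029,TT],open('cmd.json','w'))"
python3 plan.py t -.130 .1615 .0 0 t -.2371 -.0274 0.0 .303 t -.2371 -.0274 -.029 .303 t -.2237 -.0232 -.029 .303 t -.104 -.005 -.029 0 
```

```text
[-0.104   0.1615]
delta [-0.029, 0.0, -0.029, 0.0, 0.0, 0.0] dist 0.041 -> [0.5577, 0.1576, 0.0, 0.0625] q6~1.78
delta [-0.1071, 0.1889, 0.0, 0.0, 0.0, -0.303] dist 0.217 -> [0.4626, -0.0377, 0.0, 0.3655] q6~1.12
delta [0.0, 0.0, 0.029, 0.0, 0.0, 0.0] dist 0.029 -> [0.4626, -0.0377, -0.029, 0.3655] q6~1.12
delta [0.014, -0.0, 0.0, 0.0, 0.0, 0.0] dist 0.014 -> [0.4757, -0.0326, -0.029, 0.3655] q6~1.14
delta [0.1197, 0.0183, 0.0, 0.0, 0.0, 0.303] dist 0.121 -> [0.594, -0.007, -0.029, 0.0625] q6~1.50
```

{"name": "arm_command", "arguments": {
  "deltas": [
    [[-0.015, 0, 0, 0, 0, 0], [-0.029, 0, -0.015, 0, 0, 0], [-0.04, 0.02, -0.029, 0, 0, -0.03], [-0.06, 0.055, -0.029, 0, 0, -0.1], [-0.08, 0.09, -0.029, 0, 0, -0.18], [-0.1, 0.126, -0.029, 0, 0, -0.25], [-0.12, 0.16, -0.029, 0, 0, -0.303], [-0.1361, 0.1889, -0.029, 0, 0, -0.303]]
  ]
}}

```text
t: 27.7
tool_pos: [0.4621, -0.0391, 0.0]
orientation: [3.088, 0.574, 0.003]
force: [0.5, 0.1, -0.2]
opening: 0.0299
```

{"name": "arm_command", "arguments": {
  "deltas": [
    [[0, 0, 0, 0, 0, 0], [0, 0, 0.01, 0, 0, 0], [0, 0, 0.02, 0, 0, 0], [0, 0, 0.026, 0, 0, 0], [0, 0, 0.029, 0, 0, 0], [0.004, 0, 0.029, 0, 0, 0], [0.01, 0, 0.029, 0, 0, 0], [0.014, 0, 0.029, 0, 0, 0]]
  ]
}}

```text
t: 28.37
tool_pos: [0.4769, -0.0316, -0.0292]
orientation: [3.089, 0.57, 0.001]
force: [-0.7, -0.5, 0.3]
opening: 0.0301
```

{"name": "arm_command", "arguments": {
  "deltas": [
    [[0.01, 0, 0, 0, 0, 0.02], [0.024, 0.001, 0, 0, 0, 0.06], [0.04, 0.003, 0, 0, 0, 0.1], [0.056, 0.005, 0, 0, 0, 0.145], [0.072, 0.008, 0, 0, 0, 0.19], [0.087, 0.011, 0, 0, 0, 0.235], [0.1, 0.014, 0, 0, 0, 0.275], [0.108, 0.016, 0, 0, 0, 0.303]]
  ]
}}

```text
t: 29.03
tool_pos: [0.5844, -0.0081, -0.029]
orientation: [-3.14, -0.093, -0.002]
force: [-1.3, 0.2, 1.1]
opening: 0.0299
```

{"name": "arm_command", "arguments": {
  "deltas": [
    [[0.003, 0, 0, 0, 0, 0], [0.006, 0, 0, 0, 0, 0], [0.009, 0, 0, 0, 0, 0], [0.011, 0, 0, 0, 0, 0], [0.013, 0, 0, 0, 0, 0], [0.014, 0, 0, 0, 0, 0], [0.015, 0, 0, 0, 0, 0], [0.015, 0, 0, 0, 0, 0]]
  ]
}}

```text
t: 29.7
tool_pos: [0.5942, -0.0081, -0.0298]
orientation: [-3.14, -0.096, 0.01]
force: [-13.9, -1.1, 11.7]
opening: 0.0302
```

```bash
python3 -c "
from h import *
coasters()"
```

```text
tool trough [-0.1039 -0.0061] [-13.9  -1.1  11.7]
grey 812 c [-0.0477  0.1656] yaw 0.014 size [0.095  0.0938] lo [-0.0943  0.1194] hi [-0.0006  0.2117]
grey 806 c [-0.1541 -0.15  ] yaw 0.247 size [0.0942 0.0944] lo [-0.2036 -0.1999] hi [-0.1054 -0.1036]
```

{"name": "arm_command", "arguments": {
  "deltas": [
    [[-0.012, 0, 0, 0, 0, 0], [-0.026, 0, -0.015, 0, 0, 0], [-0.04, 0.015, -0.029, 0, 0, -0.03], [-0.056, 0.045, -0.029, 0, 0, -0.1], [-0.074, 0.078, -0.029, 0, 0, -0.18], [-0.092, 0.112, -0.029, 0, 0, -0.245], [-0.11, 0.142, -0.029, 0, 0, -0.245], [-0.1213, 0.1605, -0.029, 0, 0, -0.245]]
  ]
}}

```text
t: 30.42
tool_pos: [0.4849, -0.1783, 0.0]
orientation: [3.104, 0.478, 0.001]
force: [0.1, -0.5, -0.8]
opening: 0.0302
```

{"name": "arm_command", "arguments": {
  "deltas": [
    [[0, 0, 0, 0, 0, 0], [0, 0, 0.01, 0, 0, 0], [0, 0, 0.02, 0, 0, 0], [0, 0, 0.026, 0, 0, 0], [0, 0, 0.029, 0, 0, 0], [0.004, 0, 0.029, 0, 0, 0], [0.01, 0, 0.029, 0, 0, 0], [0.014, 0, 0.029, 0, 0, 0]]
  ]
}}

```text
t: 31.08
tool_pos: [0.5006, -0.1707, -0.0292]
orientation: [3.105, 0.48, 0.001]
force: [0.1, 0.3, -0.2]
opening: 0.0302
```

{"name": "arm_command", "arguments": {
  "deltas": [
    [[0.01, 0, 0, 0, 0, 0.02], [0.024, 0.001, 0, 0, 0, 0.05], [0.039, 0.003, 0, 0, 0, 0.09], [0.053, 0.005, 0, 0, 0, 0.13], [0.067, 0.007, 0, 0, 0, 0.17], [0.08, 0.009, 0, 0, 0, 0.21], [0.089, 0.011, 0, 0, 0, 0.235], [0.095, 0.012, 0, 0, 0, 0.245]]
  ]
}}

```text
t: 31.75
tool_pos: [0.5952, -0.1537, -0.029]
orientation: [3.14, 0.095, 0.001]
force: [-3.3, -0.2, 2.4]
opening: 0.0307
```

{"name": "arm_command", "arguments": {
  "deltas": [
    [[0.003, 0, 0, 0, 0, 0], [0.006, 0, 0, 0, 0, 0], [0.008, 0, 0, 0, 0, 0], [0.01, 0, 0, 0, 0, 0], [0.012, 0, 0, 0, 0, 0], [0.0125, 0, 0, 0, 0, 0], [0.0125, 0, 0, 0, 0, 0], [0.0125, 0, 0, 0, 0, 0]]
  ]
}}

```text
t: 32.42
tool_pos: [0.6034, -0.1536, -0.0295]
orientation: [-3.14, -0.096, 0.008]
force: [-14.0, -0.4, 9.8]
opening: 0.0303
```

{"name": "arm_command", "arguments": {
  "deltas": [
    [[-0.012, 0, 0, 0, 0, 0], [-0.026, 0, -0.01, 0, 0, 0], [-0.03, -0.01, -0.03, 0, 0, -0.1], [-0.03, -0.035, -0.05, 0, 0, -0.22], [-0.03, -0.065, -0.06, 0, 0, -0.34], [-0.03, -0.1, -0.06, 0, 0, -0.46], [-0.03, -0.13, -0.06, 0, 0, -0.58], [-0.03, -0.16, -0.06, 0, 0, -0.7]]
  ]
}}

```text
t: 33.08
tool_pos: [0.5669, 0.0058, 0.0314]
orientation: [2.913, 1.175, 0.003]
force: [0.1, 0.0, -0.2]
opening: 0.0302
```

```bash
python3 -c "
from h import *
p=coasters(); print(robot.read_state()['tool_pos'])
cv2.imwrite('pics/t3.png',cv2.resize(p[95:275,85:400],None,fx=2.2,fy=2.2))"
```

```text
tool trough [-0.1303  0.0095] [ 0.1  0.  -0.2]
grey 828 c [-0.0474 -0.1536] yaw -0.034 size [0.0959 0.0952] lo [-0.0943 -0.2001] hi [-1.000e-04 -1.073e-01]
grey 812 c [-0.0475  0.1657] yaw -0.019 size [0.0952 0.0931] lo [-0.0942  0.1204] hi [-0.0006  0.2115]
[0.56617232 0.01096853 0.03106126]
```

```bash
python3 -c "
from h import *
import json
C,S=np.cos(TT),np.sin(TT);x,y=-.1309,.008
json.dump([O[0]+C*x-S*y,O[1]+S*x+C*y,.031,TT+.7],open('cmd.json','w'))"
python3 plan.py t -.048 .095 .0 1.571
```

```text
delta [0.1195, -0.0131, 0.031, 0.0, 0.0, -0.871] dist 0.124 -> [0.6437, 0.0963, 0.0, 1.6335] q6~0.09
```

View pics/t3.png

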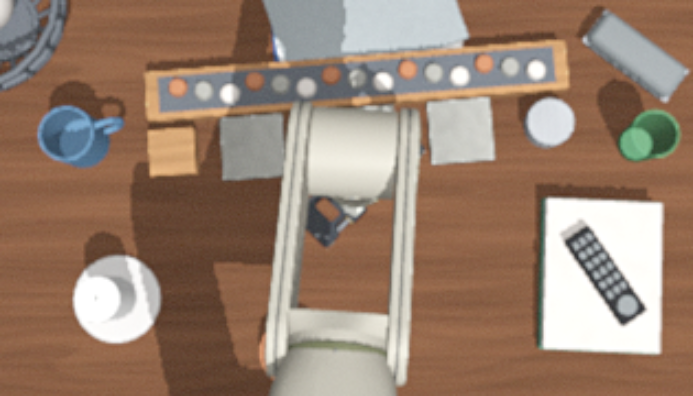

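{"name": "arm_command", "arguments": {
  "deltas": [
    [[0.01, 0, 0, 0, 0, -0.11], [0.028, -0.002, 0, 0, 0, -0.22], [0.048, -0.004, 0, 0, 0, -0.34], [0.068, -0.007, 0, 0, 0, -0.46], [0.088, -0.01, 0, 0, 0, -0.58], [0.105, -0.012, 0.01, 0, 0, -0.7], [0.116, -0.0131, 0.021, 0, 0, -0.82], [0.1195, -0.0131, 0.031, 0, 0, -0.871]]
  ]
}}

```text
t: 33.8
tool_pos: [0.6455, 0.0979, -0.0004]
orientation: [2.143, 2.296, 0.003]
force: [0.8, -0.3, -0.1]
opening: 0.0301
```

{"name": "arm_command", "arguments": {
  "deltas": [
    [[0, 0, 0, 0, 0, 0], [0, 0, 0.01, 0, 0, 0], [0, 0, 0.02, 0, 0, 0], [0, 0, 0.026, 0, 0, 0], [0, 0, 0.029, 0, 0, 0], [0.005, 0, 0.029, 0, 0, 0], [0.012, 0, 0.029, 0, 0, 0], [0.02, 0, 0.029, 0, 0, 0]]
  ]
}}

```text
t: 34.47
tool_pos: [0.6431, 0.1166, -0.0288]
orientation: [2.153, 2.287, 0.0]
force: [-0.5, -1.7, -1.2]
opening: 0.0302
```

{"name": "arm_command", "arguments": {
  "deltas": [
    [[0.007, 0, 0, 0, 0, 0], [0.014, 0, 0, 0, 0, 0], [0.02, 0, 0, 0, 0, 0], [0.025, 0, 0, 0, 0, 0], [0.029, 0, 0, 0, 0, 0], [0.031, 0, 0, 0, 0, 0], [0.032, 0, 0, 0, 0, 0], [0.032, 0, 0, 0, 0, 0]]
  ]
}}

```text
t: 35.13
tool_pos: [0.6413, 0.1461, -0.0289]
orientation: [2.151, 2.286, -0.003]
force: [-1.4, -10.9, 4.6]
opening: 0.0301
```

```bash
python3 -c "
from h import *
coasters()"
```

```text
tool trough [-0.0473  0.1449] [ -1.4 -10.9   4.6]
grey 823 c [-0.0473 -0.1536] yaw -0.002 size [0.096  0.0946] lo [-0.0941 -0.1994] hi [ 0.     -0.1073]
grey 822 c [-0.0475 -0.006 ] yaw -0.019 size [0.0957 0.0943] lo [-0.0948 -0.0526] hi [-0.0005  0.0403]
grey 270 c [-0.0656  0.2211] yaw 0.06 size [0.0611 0.0566] lo [-0.0952  0.1929] hi [-0.0362  0.2487]
```

{"name": "arm_command", "arguments": {
  "deltas": [
    [[-0.012, 0, 0, 0, 0, 0], [-0.03, 0, -0.02, 0, 0, 0], [-0.06, 0, -0.03, 0, 0, 0], [-0.095, 0, -0.03, 0, 0, 0], [-0.13, 0, -0.03, 0, 0, 0], [-0.165, 0, -0.03, 0, 0, 0], [-0.2, 0, -0.03, 0, 0, 0], [-0.224, 0, -0.03, 0, 0, 0]]
  ]
}}

```text
t: 35.85
tool_pos: [0.6545, -0.0784, 0.0007]
orientation: [2.154, 2.286, 0.001]
force: [-0.1, 0.8, -0.1]
opening: 0.03
```

{"name": "arm_command", "arguments": {
  "deltas": [
    [[0, 0, 0, 0, 0, 0], [0, 0, 0.01, 0, 0, 0], [0, 0, 0.02, 0, 0, 0], [0, 0, 0.026, 0, 0, 0], [0, 0, 0.03, 0, 0, 0], [0.005, 0, 0.03, 0, 0, 0], [0.013, 0, 0.03, 0, 0, 0], [0.023, 0, 0.03, 0, 0, 0]]
  ]
}}

```text
t: 36.52
tool_pos: [0.6532, -0.0515, -0.0292]
orientation: [2.152, 2.288, -0.0]
force: [-0.3, -0.6, -0.1]
opening: 0.0303
```

{"name": "arm_command", "arguments": {
  "deltas": [
    [[0.012, 0, 0, 0, 0, 0], [0.025, 0, 0, 0, 0, 0], [0.038, 0, 0, 0, 0, 0], [0.051, 0, 0, 0, 0, 0], [0.064, 0, 0, 0, 0, 0], [0.077, 0, 0, 0, 0, 0], [0.088, 0, 0, 0, 0, 0], [0.095, 0, 0, 0, 0, 0]]
  ]
}}

```text
t: 37.18
tool_pos: [0.6474, 0.0443, -0.0291]
orientation: [2.151, 2.289, 0.001]
force: [-0.0, -1.9, 1.9]
opening: 0.0302
```

{"name": "arm_command", "arguments": {
  "deltas": [
    [[0.004, 0, 0, 0, 0, 0], [0.007, 0, 0, 0, 0, 0], [0.009, 0, 0, 0, 0, 0], [0.01, 0, 0, 0, 0, 0], [0.0105, 0, 0, 0, 0, 0], [0.0105, 0, 0, 0, 0, 0], [0.0105, 0, 0, 0, 0, 0], [0.0105, 0, 0, 0, 0, 0]]
  ]
}}

```text
t: 37.85
tool_pos: [0.647, 0.0503, -0.0292]
orientation: [2.153, 2.285, -0.003]
force: [0.7, -10.2, 2.0]
opening: 0.0302
```

```bash
python3 -c "
from h import *
coasters()"
```

```text
tool trough [-0.0476  0.0489] [  0.7 -10.2   2. ]
grey 820 c [-0.0477 -0.1534] yaw 0.006 size [0.0955 0.0938] lo [-0.0946 -0.1991] hi [-0.0003 -0.1073]
grey 602 c [-0.0474  0.2138] yaw -0.042 size [0.096  0.0699] lo [-0.0942  0.1791] hi [-0.0006  0.2478]
grey 241 c [-0.0622  0.112 ] yaw 0.005 size [0.0668 0.0468] lo [-0.0951  0.0906] hi [-0.0298  0.135 ]
```

{"name": "arm_command", "arguments": {
  "deltas": [
    [[-0.012, 0, 0, 0, 0, 0], [-0.035, 0, -0.02, 0, 0, 0], [-0.073, 0, -0.035, 0, 0, 0], [-0.112, 0, -0.035, 0, 0, 0], [-0.152, 0, -0.035, 0, 0, 0], [-0.192, 0, -0.035, 0, 0, 0], [-0.232, 0, -0.035, 0, 0, 0], [-0.262, 0, -0.035, 0, 0, 0]]
  ]
}}

```text
t: 38.57
tool_pos: [0.662, -0.2124, 0.0054]
orientation: [2.155, 2.286, 0.0]
force: [0.2, 0.1, 0.0]
opening: 0.03
```

{"name": "arm_command", "arguments": {
  "deltas": [
    [[-0.01, 0, 0, 0, 0, 0], [-0.012, 0, 0, 0, 0, 0], [-0.012, 0, 0.01, 0, 0, 0], [-0.012, 0, 0.02, 0, 0, 0], [-0.012, 0, 0.028, 0, 0, 0], [-0.012, 0, 0.033, 0, 0, 0], [-0.012, 0, 0.035, 0, 0, 0], [-0.008, 0, 0.035, 0, 0, 0]]
  ]
}}

```text
t: 39.23
tool_pos: [0.6624, -0.2157, -0.0307]
orientation: [-2.151, -2.288, 0.001]
force: [0.4, -0.1, 0.1]
opening: 0.0304
```

{"name": "arm_command", "arguments": {
  "deltas": [
    [[0.008, 0, 0, 0, 0, 0], [0.018, 0, 0, 0, 0, 0], [0.03, 0, 0, 0, 0, 0], [0.043, 0, 0, 0, 0, 0], [0.056, 0, 0, 0, 0, 0], [0.069, 0, 0, 0, 0, 0], [0.082, 0, 0, 0, 0, 0], [0.095, 0, 0, 0, 0, 0]]
  ]
}}

```text
t: 39.9
tool_pos: [0.6576, -0.1204, -0.0288]
orientation: [2.152, 2.288, 0.0]
force: [-0.9, -3.6, 2.3]
opening: 0.0299
```

{"name": "arm_command", "arguments": {
  "deltas": [
    [[0.013, 0, 0, 0, 0, 0], [0.026, 0, 0, 0, 0, 0], [0.039, 0, 0, 0, 0, 0], [0.05, 0, 0, 0, 0, 0], [0.059, 0, 0, 0, 0, 0], [0.066, 0, 0, 0, 0, 0], [0.071, 0, 0, 0, 0, 0], [0.075, 0, 0, 0, 0, 0]]
  ]
}}

```text
t: 40.57
tool_pos: [0.6527, -0.0463, -0.0294]
orientation: [-2.152, -2.288, 0.0]
force: [0.9, -2.6, 1.7]
opening: 0.03
```

{"name": "arm_command", "arguments": {
  "deltas": [
    [[0.002, 0, 0, 0, 0, 0], [0.004, 0, 0, 0, 0, 0], [0.005, 0, 0, 0, 0, 0], [0.006, 0, 0, 0, 0, 0], [0.006, 0, 0, 0, 0, 0], [0.006, 0, 0, 0, 0, 0], [0.006, 0, 0, 0, 0, 0], [0.006, 0, 0, 0, 0, 0]]
  ]
}}

```text
t: 41.23
tool_pos: [0.6527, -0.0455, -0.0293]
orientation: [2.152, 2.283, -0.005]
force: [1.8, -17.3, -0.7]
opening: 0.0303
```

{"name": "arm_command", "arguments": {
  "deltas": [
    [[-0.01, 0, 0, 0, 0, 0], [-0.025, 0, 0, 0, 0, 0], [-0.035, 0, -0.02, 0, 0, 0], [-0.05, -0.01, -0.055, 0, 0, 0], [-0.07, -0.035, -0.08, 0, 0, 0], [-0.09, -0.07, -0.1, 0, 0, 0], [-0.11, -0.105, -0.1, 0, 0, 0], [-0.13, -0.14, -0.1, 0, 0, 0]]
  ]
}}

```text
t: 41.9
tool_pos: [0.5209, -0.1805, 0.0727]
orientation: [2.15, 2.286, 0.003]
force: [-0.2, -0.8, -0.3]
opening: 0.0301
```

{"name": "arm_command", "arguments": {
  "deltas": [
    [[-0.015, -0.02, 0, 0, 0, 0], [-0.03, -0.05, 0, 0, 0, 0], [-0.045, -0.08, 0, 0, 0, 0], [-0.06, -0.1, 0, 0, 0, 0], [-0.06, -0.1, 0, 0, 0, 0], [-0.06, -0.1, 0, 0, 0, 0], [-0.06, -0.1, 0, 0, 0, 0], [-0.06, -0.1, 0, 0, 0, 0]]
  ]
}}

```text
t: 42.57
tool_pos: [0.4254, -0.2446, 0.0707]
orientation: [-2.152, -2.289, -0.001]
force: [0.0, 0.0, 0.5]
opening: 0.0301
```

```bash
python3 - <<'E'
from h import *
p=coasters(); cv2.imwrite('pics/t4.png',cv2.resize(p[95:275,85:400],None,fx=2.2,fy=2.2))
p,d=robot.read_camera("top"); W=world("top",d); x,y,z=[W[...,i] for i in range(3)]
q=W[(np.abs(z-.103)<.008)&(np.abs(x-.41)<.07)&(np.abs(y-.375)<.07)]; print("candle",len(q),(q.min(0)+q.max(0))/2, "span",np.ptp(q,axis=0))
for s in robot.silhouettes("top","remote")[:1]:
    q=W[s["mask"]&(d>0)]; print(s["p"],np.percentile(q[:,2],[5,50,95]).round(3),fitrect(q[:,:2],0,0,.57))
print(robot.read_state()["t"])
E
```

```text
tool trough [-0.2871 -0.2316] [0.  0.  0.5]
grey 2467 c [-0.0476  0.1051] yaw 0.006 size [0.0954 0.2827] lo [-0.0945 -0.0332] hi [-0.0004  0.243 ]
candle 337 [0.41241523 0.37315592 0.10303892] span [0.06175335 0.06218366 0.01590987]
0.55 [0.028 0.037 0.048] (np.float64(0.0648837079748871), array([0.73368943, 0.00605675]), array([0.07366112, 0.62370581]))
42.7167
```

View pics/t4.png

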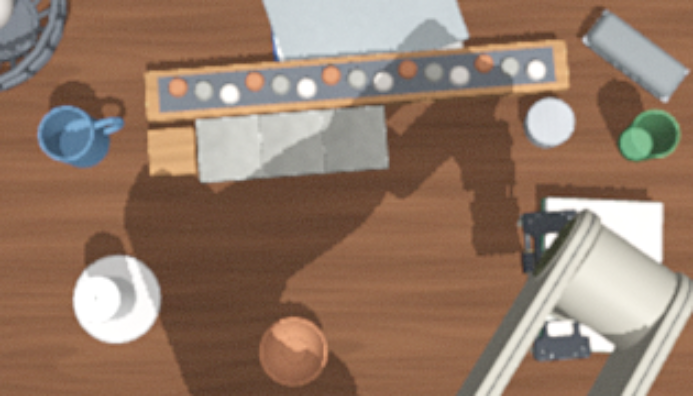

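The row from the block at (172,150) to (388,135) is tight and flush. I move the arm off the books to check the remote, then hand in.

{"name": "arm_command", "arguments": {
  "deltas": [
    [[0, 0, -0.03, 0, 0, 0], [0.02, 0, -0.06, 0, 0, 0], [0.055, 0, -0.06, 0, 0, 0], [0.09, 0, -0.06, 0, 0, 0], [0.13, 0, -0.06, 0, 0, 0], [0.16, 0, -0.06, 0, 0, 0], [0.18, 0, -0.06, 0, 0, 0], [0.18, 0, -0.06, 0, 0, 0]]
  ]
}}

```text
t: 43.38
tool_pos: [0.4137, -0.0616, 0.1306]
orientation: [-2.147, -2.292, -0.002]
force: [-0.1, -1.0, 0.4]
opening: 0.03
```

```bash
python3 - <<'E'
from h import *
p,d=robot.read_camera("top"); W=world("top",d); x,y,z=[W[...,i] for i in range(3)]
q=W[(z>.05)&(z<.075)&(np.abs(x-.436)<.1)&(np.abs(y+.355)<.09)]; print("remote",len(q),np.percentile(q[:,2],[5,50,95]).round(3),fitrect(q[:,:2],0,0,.57))
for n,zt,box in [("tin",.044,(.62,.75,-.36,-.22)),("mug",.085,(.6,.72,.36,.5)),("tumbler",.1,(.6,.75,-.5,-.36))]:
    mm=(x>box[0])&(x<box[1])&(y>box[2])&(y<box[3])&(np.abs(z-zt)<.008); q=W[mm][:,:2]; print(n,((q.min(0)+q.max(0))/2).round(4))
st=robot.read_state(); print(st["t"],st["tool_pos"],st["force"],np.abs(st["dq"]).max())
robot.close_job()
E
```

```text
remote 666 [0.054 0.06  0.064] (np.float64(0.5684427832439274), array([ 0.43444892, -0.3526758 ]), array([0.14678167, 0.04376916]))
tin [ 0.6903 -0.2684]
mug [0.6506 0.4224]
tumbler [ 0.6368 -0.4206]
43.4333 [ 0.41393976 -0.06331846  0.13076445] [ 0.74200601 -0.1681625   0.02731244] 0.05176269254301788
the job is handed in; nothing more can be done
```

The candle stands on the plate, the remote lies on the books and the three coasters are in a row along the trough. I handed the job in at about 43.4 s of the 72 s; no verdict was reported.

**Last checks, from the top camera:**
- **Candle:** its centre is about 2–4 mm from the plate's centre, with its top level at 0.103 m.
- **Remote:** flat, top at 0.060 m, about 1 mm from the books' measured centre.
- **Coasters:** they show as one block along the trough, angled within about 0.01 rad, centred 47.6 mm in front of it and at 105 mm along it (106 mm expected). I took the block gap and joints as tight because the final pushes met firm resistance of 10–17 N at the expected positions. The coasters had no visible gaps, and I did not measure each joint.
- **Tin, mug and glass:** all measured within about 5 mm of where they started. The mug reads about 5 mm off; I never went near it, so that is probably measurement noise.

**What went wrong or disagreed:**
- The first three tries at gripping the remote closed on nothing. The fingertips sit about 32 mm higher than the reported TCP, which I only found from the depth picture. After correcting for that, the grip held, and the missed tries did not visibly move anything.
- At the end, the remote detector reported the trough by mistake, so I measured the remote from the depth data instead.

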